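Hang the ring stick on the sprung scale hook

TASK

Weigh the ring stick: pick it up by the grip tab on its foot, hang it by its eye on the hook of the spring scale, lowering it gently so the hook never runs down to its bottom stop, and let go so that it hangs freely and still. Leave the knobbed stick and the crystal ring holder where they stand.

Things in the scene. Friction and masses are not known exactly. Their poses are not given: they have to be found in the camera images.
- stick: Ring stick, loose, 0.2 to 0.31 kg, 176 mm tall: slim tapered aluminium rod (20 mm thick at the foot) upright on a round grey plastic foot 86 mm across, 8 mm thick, a rectangular eye on top, a grip tab on the foot. Origin: underside, on the rod's axis. Axes: x from tab to rod, y across the tab, z up.
- stick_tab (a point): Centre of the stick's grip tab, an upright grey plate 28 mm long (own x), 10 mm thick (own y, grasp width), up to 54 mm above the underside. Point: 36 mm above the underside, 46 mm from the rod's axis to own -x. Axes as the stick. Grasp it with the gripper leaning back from the rod, 25 to 45 degrees off vertical, to clear the rod, hook and scale.
- stick_eye (a point): Middle of the underside of the eye's top crossbar, the face that rests on the hook: on the rod's axis, 168 mm above the stick's underside (46 mm to own +x and 132 mm above stick_tab). The opening below is 44 mm wide (own y), 40 mm high, passed along own x; the crossbar is 8 x 8 mm in section. Axes as the stick.
- hook_seat (a point): Middle of the upper face of the hook's floor, where the crossbar must rest; moves with the hook; 235 mm above the table unloaded. Flat steel strip 14 mm wide (own y), 4 mm thick, bent to a J: floor 26 mm long (own x), shank at own +x, upturned lip at own -x (roughly the robot's right) 13 mm above the floor. The eye goes over the lip from own -x.
- scale: Spring scale on its fixed stand, left of the robot's middle. Origin: on the table right under the hook; axes as hook_seat. White housing 44 mm across above the hook, its underside 85 mm above the unloaded seat; column 18 mm thick, 125 mm to own +x; base plate 12 mm high, 110 mm wide, below the hook; arm on top at 0.39 m.
- scale_hook (a joint): How far the sprung hook has dipped, m: 0 unloaded, positive down, bottom stop at 0.042. Spring about 150 N/m, so the hanging ring stick dips it 13 to 21 mm; lightly damped, it bobs for 1 to 2 s after a sudden load.
- knob_stick_mid (a point): Centre of a bystander, a loose aluminium stick with a round knob on top and no eye: 120 mm tall, foot 72 mm across, origin half-way up. Not to be disturbed.
- crystal_mid (a point): Centre of a bystander, a loose crystal ring holder: a glass cone on a dish 88 mm across, 92 mm tall, origin half-way up. Not to be disturbed.
Things that resemble listed ones, but are neither listed nor needed, are in the scene too. What is shaped like the stick but turquoise or yellow is not meant.

How it is judged:
By the outcome, as a careful person would: the job done as asked, in the order asked, and still so for the second after the job is handed in, with the robot touching nothing.
It also fails if it takes over 48 s, if anything falls off the work surface, if the arm or the gripper's body presses on something with over 40 N, if the wrist force passes 120 N, or if a joint passes its speed limit or range.

ROBOT

A 7-joint arm with a two-finger parallel gripper is mounted at the origin on the work surface. World frame = base frame: x ahead of the robot, y to its left, z up, the work surface at z = 0. Lengths are in m, angles in degrees, forces in N, time in s.
With the tool pointing down it reaches from about 0.425 to 0.875 m from the base axis. Payload 4.7 kg.
Tool frame: the origin (TCP) lies at the very end of the fingers, on their centre line; the grasp point (between the pads) lies 19 mm behind it; z points along the fingers, y is the direction in which the jaws open and shut (so a half turn about z gives the same grasp; the last joint's range is limited). The gripper opens to 87 mm and grips with 3 to 60 N. Pads are 19 mm wide; open, the fingers measure 117 mm over their backs; the gripper's body (75 mm by 190 mm) begins 51 mm behind the grasp point.
Start: joints at [-73.963, 18.392, -4.016, 83.108, 1.295, 78.541, -3.26], TCP at [0.171, 0.627, 0.223] pointing down, gripper open.
Joint ranges: [-163.93, 163.93], [-17.29, 119.83], [-79.2, 71.16], [3.27, 140.29], [-89.18, 269.18], [5.43, 117.66], [-154.24, 154.24]. Speed limits (degrees/s): [147.25, 147.25, 180, 180, 180, 180, 180].

INTERFACE

Orientations are given as [roll, pitch, yaw] about the fixed x, y, z axes, in that order (R = Rz(yaw) Ry(pitch) Rx(roll)).
In Python, from cell import sensors, imaging, ticket gives the robot as it stands.
- The arm moves only by the tool carry_out, never from a script. Its argument "plan" is a list of rows, each an object of numbers: "fingers": the closure, from -1 (fully open) to 1 (shut); "dx", "dy", "dz": the shift along the tool's x, y, z normalised to -1 to 1, where 1 is 0.03 m; "rx", "ry", "rz": the turn, a rotation vector about the tool's x, y, z normalised to -1 to 1, where 1 is 10 degrees. A call has 1 to 12 rows; each row shifts and turns the commanded pose from where the row before left it, along the tool's axes as they then stand; what a row does not reach is not made up. A row lasts 1/8 s, in which the tool goes at most 62.5 mm and 10.7 degrees, less where a joint would pass 70% of its speed; a pose out of reach is approached as far as the arm can. A call with a number of a shift or a turn outside -1 to 1 is refused whole. A call with a gripper value outside its range is refused whole. The fingers move at their own pace and stop on an object; "force" is the grip in N (left out, the last holds). Time passes only in rows, so rows that do not move let the fingers close. It gives the time, the measured TCP pose, the force and the opening at its end, in the units of the state.
- sensors.get_obs(): the state, without advancing time (a new reading comes with each control period).
- imaging.read_camera(name): name is "side" or "top" or "wrist"; returns a dict with "color" (400x640x3 uint8, red, green, blue), "mtx" (3x3 intrinsics, pixels), "extrinsics" (4x4, takes a point from world to camera coordinates); the wrist camera has in their place "tool_from_camera" (4x4, takes a point from camera to tool coordinates, whose origin is the TCP and whose axes are the flange's). Camera axes: x right, y down, z forward; pixel columns grow to the right and rows downward; lengths in m; the calibration is good to about 2 mm. A picture is of the moment at which its call begins: read the wrist's pose just before it. There is no depth.
- ticket.sign_off(): hands the job in, once; it reports no verdict.
The state is a dict: "time_s": time; "qpos": joint angles; "joint_velocities": joint speeds; "effort": joint torques, N m; "tool_pos": TCP position; "tool_rot": TCP orientation; "force": force on the tool from outside, world axes, zero at the start; "wrist_torque": the same for the moment, N m; "grip_width": finger opening in m.
Only numpy, scipy, OpenCV 4.12 (cv2) and the standard library are available. Lean on these libraries where they do the work, as an engineer would, in place of code of your own. Each camera call takes 0.05 s, during which the arm holds its last target.

## Working session

There is one attempt and no reset: what is moved stays moved. The work goes in short steps, Python scripts to look and compute and a tool call to move; the robot and the scene stay as the last step left them, time stands still between calls to the robot, and variables do not carry over. Pictures are saved under pics/ and viewed, and the job is handed in when it is done.

Besides the shell and the picture viewer there is one more tool, called as a command line: name --argument value ..., lists and objects as JSON in quotes. carry_out: Moves the arm, as the interface text tells. Scaled input: -1 to 1 covers 0.03 m each way for a shift and 10 degrees each way for a turn. Its arguments: {"type":"object","properties":{"plan":{"type":"array"},"force":{"type":"number"}},"required":["plan"]}

```bash
ls; mkdir -p pics; python3 - <<'E'
from cell import sensors, imaging, ticket
import cv2
o=sensors.get_obs();print(o)
for n in ["side","top","wrist"]:
    c=imaging.read_camera(n);cv2.imwrite(f"pics/{n}0.png",c["color"][:,:,::-1])
    print(n,c["mtx"],c.get("extrinsics"),c.get("tool_from_camera"))
E
```

```text
pics
{'time_s': 0.0, 'qpos': array([-73.96369725,  18.43742121,  -4.01575511,  83.17390467,
         1.29674367,  78.53893575,  -3.25849141]), 'joint_velocities': array([ 0.0224777 , -0.01998467, -0.04766599,  0.03046116, -0.04612054,
       -0.00028493, -0.06903948]), 'effort': array([-5.01539198e-04, -4.91292965e+01, -4.03942857e-01, -3.12515938e+01,
       -6.38347096e-02,  4.40697314e-02,  1.77578886e-04]), 'tool_pos': array([0.17065091, 0.62664622, 0.22148884]), 'tool_rot': array([-1.79895075e+02,  7.26099172e-03,  1.64775500e+02]), 'force': array([ 0.64346878, -0.43042957,  0.43924375]), 'wrist_torque': array([ 0.00215526, -0.02041829,  0.00949483]), 'grip_width': 0.08719873592442631}
side [[450.39156811   0.         310.46329191]
 [  0.         450.39156811 197.41414605]
 [  0.           0.           1.        ]] [[ 0.9217396  -0.3878069   0.00138667 -0.48562804]
 [-0.26737908 -0.63808851 -0.72204673  0.19857047]
 [ 0.28089952  0.6651683  -0.6918429   1.09979117]
 [ 0.          0.          0.          1.        ]] None
top [[515.17422154   0.         324.38901327]
 [  0.         515.17422154 199.3902744 ]
 [  0.           0.           1.        ]] [[-0.0249925  -0.99959215 -0.01381722 -0.06546347]
 [-0.98540842  0.0269609  -0.16805757  0.49436504]
 [ 0.16836155  0.00941543 -0.98568034  1.43024223]
 [ 0.          0.          0.          1.        ]] None
wrist [[337.35286905   0.         318.17434229]
 [  0.         337.35286905 195.97515577]
 [  0.           0.           1.        ]] None [[ 5.15682080e-04 -9.63985266e-01 -2.65955147e-01  7.27149572e-02]
 [ 9.99999854e-01  4.54843273e-04  2.90348925e-04  4.16584858e-04]
 [-1.58924176e-04 -2.65955258e-01  9.63985360e-01 -1.61797769e-01]
 [ 0.00000000e+00  0.00000000e+00  0.00000000e+00  1.00000000e+00]]
```

View pics/side0.png

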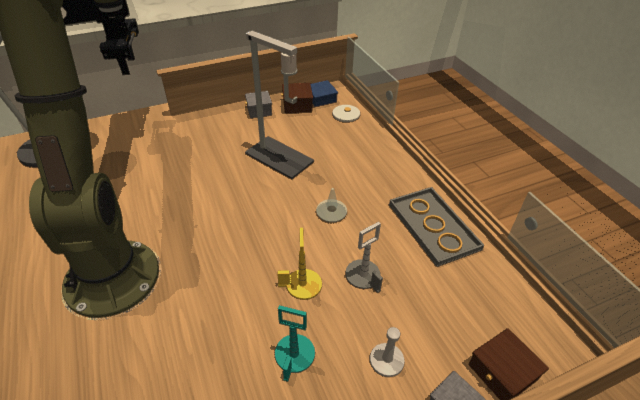

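View pics/top0.png

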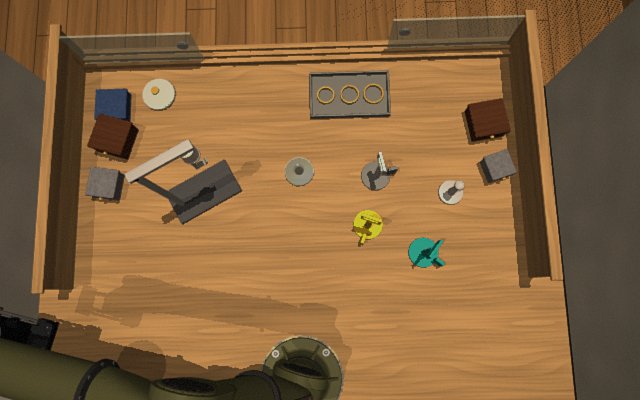

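View pics/wrist0.png

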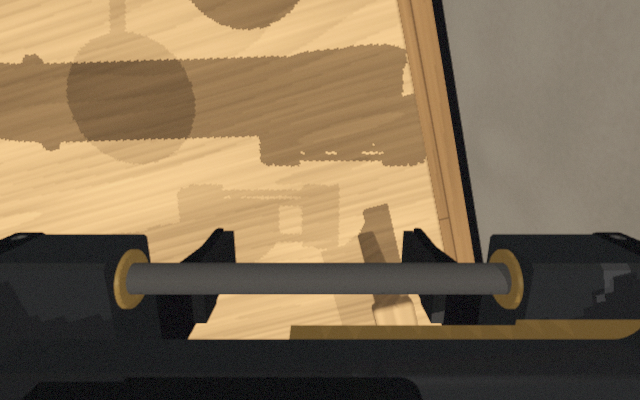

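```bash
python3 - <<'E'
import cv2,numpy as np
s=cv2.imread("pics/side0.png");t=cv2.imread("pics/top0.png")
cv2.imwrite("pics/s_stick.png",cv2.resize(s[215:295,330:400],None,fx=7,fy=7,interpolation=cv2.INTER_CUBIC))
cv2.imwrite("pics/t_stick.png",cv2.resize(t[140:200,350:410],None,fx=9,fy=9,interpolation=cv2.INTER_CUBIC))
cv2.imwrite("pics/s_scale.png",cv2.resize(s[25:180,235:325],None,fx=3.8,fy=3.8,interpolation=cv2.INTER_CUBIC)[:600])
cv2.imwrite("pics/t_scale.png",cv2.resize(t[130:230,120:250],None,fx=6,fy=6,interpolation=cv2.INTER_CUBIC))
E
```

```text
(no output)
```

View pics/s_stick.png

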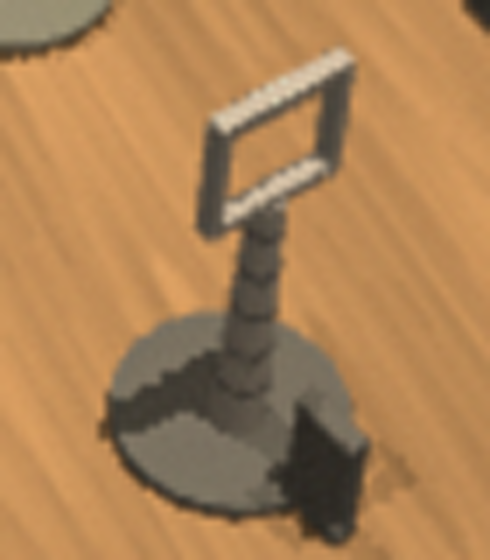

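View pics/t_stick.png

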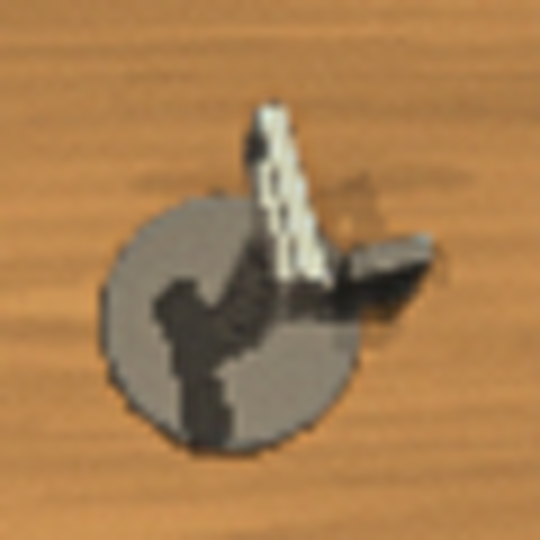

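View pics/s_scale.png

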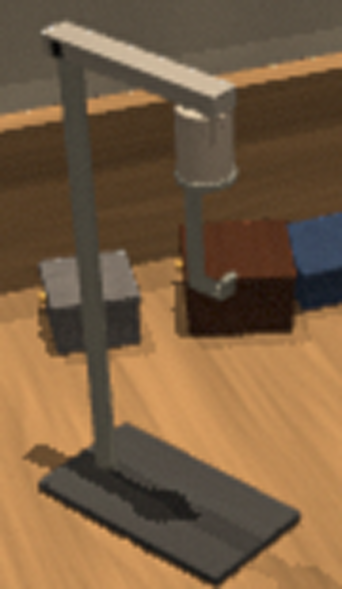

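View pics/t_scale.png

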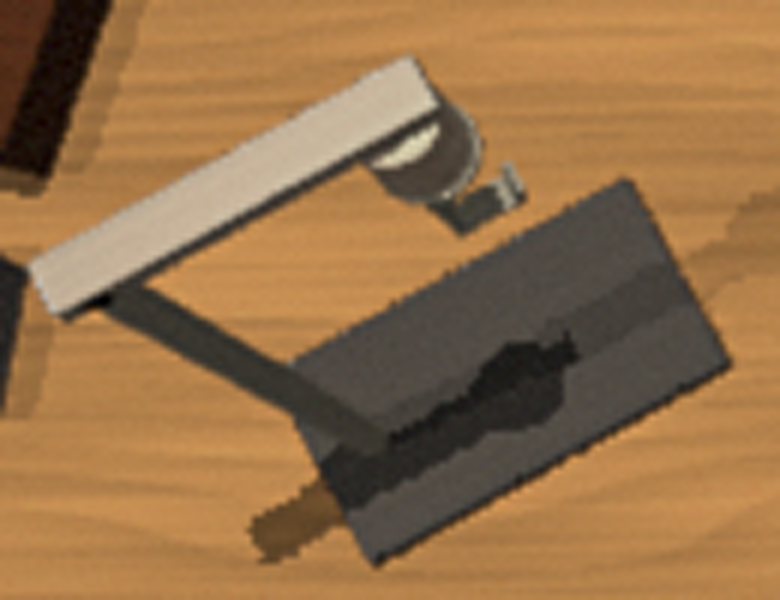

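```bash
cat > h.py <<'E'
import numpy as np,cv2
from scipy.optimize import least_squares
from scipy.spatial.transform import Rotation as R
Ks=np.array([[450.39156811,0,310.46329191],[0,450.39156811,197.41414605],[0,0,1]])
Es=np.array([[0.9217396,-0.3878069,0.00138667,-0.48562804],[-0.26737908,-0.63808851,-0.72204673,0.19857047],[0.28089952,0.6651683,-0.6918429,1.09979117]])
Kt=np.array([[515.17422154,0,324.38901327],[0,515.17422154,199.3902744],[0,0,1]])
Et=np.array([[-0.0249925,-0.99959215,-0.01381722,-0.06546347],[-0.98540842,0.0269609,-0.16805757,0.49436504],[0.16836155,0.00941543,-0.98568034,1.43024223]])
Kw=np.array([[337.35286905,0,318.17434229],[0,337.35286905,195.97515577],[0,0,1]])
Tw=np.array([[5.15682080e-04,-9.63985266e-01,-2.65955147e-01,7.27149572e-02],[9.99999854e-01,4.54843273e-04,2.90348925e-04,4.16584858e-04],[-1.58924176e-04,-2.65955258e-01,9.63985360e-01,-1.61797769e-01],[0,0,0,1]])
C={'s':(Ks,Es),'t':(Kt,Et)}
def proj(c,p):
    K,E=C[c]; q=K@(E[:,:3]@np.asarray(p,float)+E[:,3]); return q[:2]/q[2]
def onplane(c,uv,z):
    K,E=C[c]; d=E[:,:3].T@np.linalg.inv(K)@np.array([uv[0],uv[1],1.]); o=-E[:,:3].T@E[:,3]
    return o+d*(z-o[2])/d[2]
def tri(us,ut):
    A=[];
    for c,u in(('s',us),('t',ut)):
        K,E=C[c];P=K@E;A+=[u[0]*P[2]-P[0],u[1]*P[2]-P[1]]
    X=np.linalg.svd(np.array(A))[2][-1];return X[:3]/X[3]
def full(u,sc,off): return np.array([(u[0]+.5)/sc-.5+off[0],(u[1]+.5)/sc-.5+off[1]])
def wp(x,y,yaw,p):
    c,s=np.cos(yaw),np.sin(yaw);return np.array([x+c*p[0]-s*p[1],y+s*p[0]+c*p[1],p[2]])
def fitpose(obs,x0):
    f=lambda v:np.concatenate([proj(c,wp(*v,p))-u for c,u,p in obs])
    r=least_squares(f,x0,loss='soft_l1');return r.x,r.fun.reshape(-1,2) if False else f(r.x).reshape(-1,2)
E
python3 - <<'E'
from h import *
np.set_printoptions(precision=4,suppress=True)
S=lambda u:full(u,7,(330,215)); T=lambda u:full(u,9,(350,140))
obs=[('s',S((282,92)),(0,0,.176)),('s',S((230,412)),(0,0,.004)),('s',S((335,425)),(-.046,0,.054)),
('t',T((231,325)),(0,0,.006)),('t',T((290,192)),(0,0,.176)),('t',T((390,255)),(-.046,0,.054))]
v,r=fitpose(obs,(.5,-.1,1.5));print(v,np.degrees(v[2]),r)
S=lambda u:full(u,3.8,(235,25)); T=lambda u:full(u,6,(120,130))
print("arm ends",onplane('t',T((423,79)),.39),onplane('t',T((47,293)),.39))
for u in [(627,180),(733,362),(375,567),(295,358)]: print("base t",onplane('t',T(u),.012))
for u in [(125,425),(300,517),(217,580),(40,487)]: print("base s",onplane('s',S(u),.012))
print("lip",tri(S((234,280)),T((515,182))), onplane('t',T((515,182)),.248),onplane('s',S((234,278)),.248))
print("hous",onplane('s',S((206,180)),.32))
print("knob",onplane('t',(451,193),.004),"cry",onplane('t',(299,172),.004),"yel",onplane('t',(368,225),.004),"tq",onplane('t',(424,252),.004))
E
```

```text
[ 0.5685 -0.2305  1.7762] 101.76684556453017 [[-0.8357  0.1516]
 [ 0.1803  1.8466]
 [-0.3983  0.3473]
 [ 0.2923 -1.0674]
 [-0.815  -0.2662]
 [-0.3276 -0.5518]]
arm ends [0.5686 0.2132 0.39  ] [0.4915 0.3498 0.39  ]
base t [0.6252 0.2159 0.012 ]
base t [0.5323 0.1633 0.012 ]
base t [0.4361 0.3366 0.012 ]
base t [0.5402 0.3781 0.012 ]
base s [0.5362 0.3916 0.012 ]
base s [0.6278 0.2148 0.012 ]
base s [0.5364 0.1678 0.012 ]
base s [0.4418 0.3359 0.012 ]
lip [0.5684 0.2122 0.2496] [0.565  0.2133 0.248 ] [0.5755 0.2173 0.248 ]
hous [0.5625 0.2334 0.32  ]
knob [ 0.5077 -0.4489  0.004 ] cry [ 0.5831 -0.005   0.004 ] yel [ 0.42   -0.2027  0.004 ] tq [ 0.3378 -0.3602  0.004 ]
```

```bash
cat >> h.py <<'E'
def rot(yaw,lean):
    y,l=np.radians(yaw),np.radians(lean);h=np.array([np.cos(y),np.sin(y),0]);k=np.array([0,0,1.])
    z=np.sin(l)*h-np.cos(l)*k;x=np.cos(l)*h+np.sin(l)*k
    return np.stack([x,np.cross(z,x),z],1)
def getpose():
    from cell import sensors
    o=sensors.get_obs();return np.array(o['tool_pos']),R.from_euler('xyz',o['tool_rot'],degrees=True).as_matrix(),o
def rows(p,Rm,tgts,dec=2,show=True):
    """tgts: (pos,yaw,lean,n)"""
    out=[]
    for pos,yaw,lean,n in tgts:
        Rt=rot(yaw,lean)
        for i in range(n):
            k=n-i
            d=Rm.T@(np.array(pos)-p)/k/.03
            w=np.degrees(R.from_matrix(Rm.T@Rt).as_rotvec())/k/10
            d=np.round(d,dec);w=np.round(w,dec)
            if max(abs(d).max(),abs(w).max())>1: print("TOO BIG",pos,d,w)
            out.append((d,w)); p=p+Rm@d*.03; Rm=Rm@R.from_rotvec(np.radians(w*10)).as_matrix()
    if show:
        for i,(d,w) in enumerate(out):
            print(i,{k:float(v) for k,v in zip(['dx','dy','dz','rx','ry','rz'],np.r_[d,w]) if v!=0})
    print("end",p,R.from_matrix(Rm).as_euler('xyz',degrees=True))
    return p,Rm
E
python3 - <<'E'
from h import *
p,Rm,o=getpose()
rows(p,Rm,[((.20,.44,.35),150,0,9),((.33,.29,.36),136,0,7),((.44,.08,.35),116,0,8),((.52,-.20,.33),101.8,0,10),((.60,-.36,.25),101.8,35,7)])
E
```

```text
0 {'dx': -0.29, 'dy': -0.64, 'dz': -0.47, 'rz': 0.16}
1 {'dx': -0.3, 'dy': -0.63, 'dz': -0.47, 'rz': 0.16}
2 {'dx': -0.32, 'dy': -0.62, 'dz': -0.48, 'rz': 0.17}
3 {'dx': -0.34, 'dy': -0.61, 'dz': -0.47, 'rz': 0.16}
4 {'dx': -0.36, 'dy': -0.6, 'dz': -0.48, 'rz': 0.17}
5 {'dx': -0.37, 'dy': -0.59, 'dz': -0.47, 'rz': 0.16}
6 {'dx': -0.39, 'dy': -0.59, 'dz': -0.48, 'rz': 0.17}
7 {'dx': -0.41, 'dy': -0.57, 'dz': -0.47, 'rz': 0.16}
8 {'dx': -0.43, 'dy': -0.56, 'dz': -0.48, 'rx': -0.01, 'rz': 0.17}
9 {'dx': -0.89, 'dy': -0.31, 'dz': -0.05, 'rz': 0.2}
10 {'dx': -0.9, 'dy': -0.28, 'dz': -0.05, 'rz': 0.2}
11 {'dx': -0.91, 'dy': -0.24, 'dz': -0.05, 'rz': 0.2}
12 {'dx': -0.92, 'dy': -0.21, 'dz': -0.04, 'rz': 0.2}
13 {'dx': -0.93, 'dy': -0.18, 'dz': -0.05, 'rz': 0.2}
14 {'dx': -0.94, 'dy': -0.15, 'dz': -0.04, 'rz': 0.2}
15 {'dx': -0.94, 'dy': -0.12, 'dz': -0.05, 'rz': 0.2}
16 {'dx': -0.94, 'dy': -0.31, 'dz': 0.04, 'rz': 0.25}
17 {'dx': -0.95, 'dy': -0.27, 'dz': 0.04, 'rz': 0.25}
18 {'dx': -0.96, 'dy': -0.23, 'dz': 0.04, 'rz': 0.25}
19 {'dx': -0.97, 'dy': -0.19, 'dz': 0.04, 'rz': 0.25}
20 {'dx': -
[... 474 characters left out ...]
9 {'dx': -0.97, 'dy': -0.05, 'dz': 0.06, 'rz': 0.14}
30 {'dx': -0.97, 'dy': -0.03, 'dz': 0.07, 'rz': 0.14}
31 {'dx': -0.97, 'dz': 0.06, 'rz': 0.15}
32 {'dx': -0.97, 'dy': 0.02, 'dz': 0.07, 'rz': 0.14}
33 {'dx': -0.96, 'dy': 0.04, 'dz': 0.06, 'rz': 0.15}
34 {'dx': -0.82, 'dy': 0.22, 'dz': 0.38, 'ry': 0.5}
35 {'dx': -0.85, 'dy': 0.22, 'dz': 0.31, 'ry': 0.5}
36 {'dx': -0.88, 'dy': 0.22, 'dz': 0.23, 'ry': 0.5}
37 {'dx': -0.9, 'dy': 0.22, 'dz': 0.16, 'ry': 0.5}
38 {'dx': -0.9, 'dy': 0.22, 'dz': 0.08, 'ry': 0.5}
39 {'dx': -0.91, 'dy': 0.21, 'dz': -0.01, 'ry': 0.5}
40 {'dx': -0.91, 'dy': 0.22, 'dz': -0.08, 'ry': 0.5}
end [ 0.60014229 -0.36003029  0.24991648] [179.96237341 -34.99742595 101.79336033]
```

Candidates: the grey stick with an eye is at side (364,270) / top (376,175). The lookalikes are yellow (side 303,283), turquoise (side 294,350), the knobbed stick (side 388,358) and the crystal (side 331,211). I choose the grey one: the crop shows its rectangular eye, grey foot and grey tab (side ≈377,283). The hook is at side ≈(296,98), with its lip toward the robot's right.

carry_out --plan '[{"fingers": -1,"dx": -0.3,"dy": -0.64,"dz": -0.47,"rz": 0.16},{"fingers": -1,"dx": -0.3,"dy": -0.63,"dz": -0.47,"rz": 0.16},{"fingers": -1,"dx": -0.32,"dy": -0.62,"dz": -0.48,"rz": 0.17},{"fingers": -1,"dx": -0.34,"dy": -0.61,"dz": -0.47,"rz": 0.16},{"fingers": -1,"dx": -0.36,"dy": -0.6,"dz": -0.48,"rz": 0.17},{"fingers": -1,"dx": -0.37,"dy": -0.59,"dz": -0.47,"rz": 0.16},{"fingers": -1,"dx": -0.39,"dy": -0.59,"dz": -0.48,"rz": 0.17},{"fingers": -1,"dx": -0.41,"dy": -0.57,"dz": -0.47,"rz": 0.16},{"fingers": -1,"dx": -0.43,"dy": -0.56,"dz": -0.48,"rz": 0.17},{"fingers": -1,"dx": -0.89,"dy": -0.31,"dz": -0.05,"rz": 0.2},{"fingers": -1,"dx": -0.9,"dy": -0.28,"dz": -0.05,"rz": 0.2},{"fingers": -1,"dx": -0.91,"dy": -0.24,"dz": -0.05,"rz": 0.2}]'

```text
validation failed for argument at $.pl...
```

carry_out --plan '[{"fingers": -1,"dx": -0.92,"dy": -0.21,"dz": -0.04,"rz": 0.2},{"fingers": -1,"dx": -0.93,"dy": -0.18,"dz": -0.05,"rz": 0.2},{"fingers": -1,"dx": -0.94,"dy": -0.15,"dz": -0.04,"rz": 0.2},{"fingers": -1,"dx": -0.94,"dy": -0.12,"dz": -0.05,"rz": 0.2},{"fingers": -1,"dx": -0.94,"dy": -0.31,"dz": 0.04,"rz": 0.25},{"fingers": -1,"dx": -0.95,"dy": -0.27,"dz": 0.04,"rz": 0.25},{"fingers": -1,"dx": -0.96,"dy": -0.23,"dz": 0.04,"rz": 0.25},{"fingers": -1,"dx": -0.97,"dy": -0.19,"dz": 0.04,"rz": 0.25},{"fingers": -1,"dx": -0.98,"dy": -0.14,"dz": 0.04,"rz": 0.25},{"fingers": -1,"dx": -0.98,"dy": -0.1,"dz": 0.05,"rz": 0.25},{"fingers": -1,"dx": -0.98,"dy": -0.06,"dz": 0.04,"rz": 0.25},{"fingers": -1,"dx": -0.99,"dy": -0.01,"dz": 0.05,"rz": 0.25}]'

```text
validation failed for argument at $.pl...
```

carry_out --plan '[{"fingers": -1,"dx": -0.96,"dy": -0.17,"dz": 0.07,"rz": 0.14},{"fingers": -1,"dx": -0.96,"dy": -0.15,"dz": 0.07,"rz": 0.14},{"fingers": -1,"dx": -0.96,"dy": -0.12,"dz": 0.07,"rz": 0.14},{"fingers": -1,"dx": -0.97,"dy": -0.1,"dz": 0.06,"rz": 0.14},{"fingers": -1,"dx": -0.97,"dy": -0.07,"dz": 0.07,"rz": 0.14},{"fingers": -1,"dx": -0.97,"dy": -0.05,"dz": 0.06,"rz": 0.14},{"fingers": -1,"dx": -0.97,"dy": -0.03,"dz": 0.07,"rz": 0.14},{"fingers": -1,"dx": -0.97,"dz": 0.06,"rz": 0.15},{"fingers": -1,"dx": -0.97,"dy": 0.02,"dz": 0.07,"rz": 0.14},{"fingers": -1,"dx": -0.96,"dy": 0.04,"dz": 0.06,"rz": 0.15}]'

```text
validation failed for argument at $.pl...
```

carry_out --plan '[{"fingers": -1,"dx": -0.82,"dy": 0.22,"dz": 0.38,"ry": 0.5},{"fingers": -1,"dx": -0.85,"dy": 0.22,"dz": 0.31,"ry": 0.5},{"fingers": -1,"dx": -0.88,"dy": 0.22,"dz": 0.23,"ry": 0.5},{"fingers": -1,"dx": -0.9,"dy": 0.22,"dz": 0.16,"ry": 0.5},{"fingers": -1,"dx": -0.9,"dy": 0.22,"dz": 0.08,"ry": 0.5},{"fingers": -1,"dx": -0.91,"dy": 0.21,"dz": -0.01,"ry": 0.5},{"fingers": -1,"dx": -0.91,"dy": 0.22,"dz": -0.08,"ry": 0.5},{"fingers": -1}]'

```text
validation failed for argument at $.pl...
```

carry_out --plan '[{"fingers": -1,"dx": -0.3,"dy": -0.64,"dz": -0.47,"rx": 0,"ry": 0,"rz": 0.16}]'

```text
time_s: 0.28
tool_pos: [0.1733, 0.6059, 0.2345]
tool_rot: [-179.8, -0.0, 163.2]
force: [-0.1, -0.0, 1.3]
grip_width: 0.0871
```

carry_out --plan '[{"fingers": -1,"dx": -0.3,"dy": -0.63,"dz": -0.47,"rx": 0,"ry": 0,"rz": 0.16},{"fingers": -1,"dx": -0.32,"dy": -0.62,"dz": -0.48,"rx": 0,"ry": 0,"rz": 0.17},{"fingers": -1,"dx": -0.34,"dy": -0.61,"dz": -0.47,"rx": 0,"ry": 0,"rz": 0.16},{"fingers": -1,"dx": -0.36,"dy": -0.6,"dz": -0.48,"rx": 0,"ry": 0,"rz": 0.17},{"fingers": -1,"dx": -0.37,"dy": -0.59,"dz": -0.47,"rx": 0,"ry": 0,"rz": 0.16},{"fingers": -1,"dx": -0.39,"dy": -0.59,"dz": -0.48,"rx": 0,"ry": 0,"rz": 0.17},{"fingers": -1,"dx": -0.41,"dy": -0.57,"dz": -0.47,"rx": 0,"ry": 0,"rz": 0.16},{"fingers": -1,"dx": -0.43,"dy": -0.56,"dz": -0.48,"rx": 0,"ry": 0,"rz": 0.17},{"fingers": -1,"dx": -0.89,"dy": -0.31,"dz": -0.05,"rx": 0,"ry": 0,"rz": 0.2},{"fingers": -1,"dx": -0.9,"dy": -0.28,"dz": -0.05,"rx": 0,"ry": 0,"rz": 0.2},{"fingers": -1,"dx": -0.91,"dy": -0.24,"dz": -0.05,"rx": 0,"ry": 0,"rz": 0.2}]'

```text
time_s: 1.65
tool_pos: [0.2575, 0.3742, 0.3545]
tool_rot: [-179.9, 0.0, 143.8]
force: [0.0, 0.5, 1.0]
grip_width: 0.0873
```

carry_out --plan '[{"fingers": -1,"dx": -0.92,"dy": -0.21,"dz": -0.04,"rx": 0,"ry": 0,"rz": 0.2},{"fingers": -1,"dx": -0.93,"dy": -0.18,"dz": -0.05,"rx": 0,"ry": 0,"rz": 0.2},{"fingers": -1,"dx": -0.94,"dy": -0.15,"dz": -0.04,"rx": 0,"ry": 0,"rz": 0.2},{"fingers": -1,"dx": -0.94,"dy": -0.12,"dz": -0.05,"rx": 0,"ry": 0,"rz": 0.2},{"fingers": -1,"dx": -0.94,"dy": -0.31,"dz": 0.04,"rx": 0,"ry": 0,"rz": 0.25},{"fingers": -1,"dx": -0.95,"dy": -0.27,"dz": 0.04,"rx": 0,"ry": 0,"rz": 0.25},{"fingers": -1,"dx": -0.96,"dy": -0.23,"dz": 0.04,"rx": 0,"ry": 0,"rz": 0.25},{"fingers": -1,"dx": -0.97,"dy": -0.19,"dz": 0.04,"rx": 0,"ry": 0,"rz": 0.25},{"fingers": -1,"dx": -0.98,"dy": -0.14,"dz": 0.04,"rx": 0,"ry": 0,"rz": 0.25},{"fingers": -1,"dx": -0.98,"dy": -0.1,"dz": 0.05,"rx": 0,"ry": 0,"rz": 0.25},{"fingers": -1,"dx": -0.98,"dy": -0.06,"dz": 0.04,"rx": 0,"ry": 0,"rz": 0.25},{"fingers": -1,"dx": -0.99,"dy": -0.01,"dz": 0.05,"rx": 0,"ry": 0,"rz": 0.25}]'

```text
time_s: 3.15
tool_pos: [0.4411, 0.0783, 0.3503]
tool_rot: [180.0, 0.0, 115.8]
force: [0.3, -0.0, -0.3]
grip_width: 0.087
```

Tracking is accurate. Continuing.

carry_out --plan '[{"fingers": -1,"dx": -0.96,"dy": -0.17,"dz": 0.07,"rx": 0,"ry": 0,"rz": 0.14},{"fingers": -1,"dx": -0.96,"dy": -0.15,"dz": 0.07,"rx": 0,"ry": 0,"rz": 0.14},{"fingers": -1,"dx": -0.96,"dy": -0.12,"dz": 0.07,"rx": 0,"ry": 0,"rz": 0.14},{"fingers": -1,"dx": -0.97,"dy": -0.1,"dz": 0.06,"rx": 0,"ry": 0,"rz": 0.14},{"fingers": -1,"dx": -0.97,"dy": -0.07,"dz": 0.07,"rx": 0,"ry": 0,"rz": 0.14},{"fingers": -1,"dx": -0.97,"dy": -0.05,"dz": 0.06,"rx": 0,"ry": 0,"rz": 0.14},{"fingers": -1,"dx": -0.97,"dy": -0.03,"dz": 0.07,"rx": 0,"ry": 0,"rz": 0.14},{"fingers": -1,"dx": -0.97,"dy": 0,"dz": 0.06,"rx": 0,"ry": 0,"rz": 0.15},{"fingers": -1,"dx": -0.97,"dy": 0.02,"dz": 0.07,"rx": 0,"ry": 0,"rz": 0.14},{"fingers": -1,"dx": -0.96,"dy": 0.04,"dz": 0.06,"rx": 0,"ry": 0,"rz": 0.15}]'

```text
time_s: 4.4
tool_pos: [0.5202, -0.2017, 0.3305]
tool_rot: [180.0, 0.0, 101.7]
force: [0.3, -0.1, -0.2]
grip_width: 0.087
```

carry_out --plan '[{"fingers": -1,"dx": -0.82,"dy": 0.22,"dz": 0.38,"rx": 0,"ry": 0.5,"rz": 0},{"fingers": -1,"dx": -0.85,"dy": 0.22,"dz": 0.31,"rx": 0,"ry": 0.5,"rz": 0},{"fingers": -1,"dx": -0.88,"dy": 0.22,"dz": 0.23,"rx": 0,"ry": 0.5,"rz": 0},{"fingers": -1,"dx": -0.9,"dy": 0.22,"dz": 0.16,"rx": 0,"ry": 0.5,"rz": 0},{"fingers": -1,"dx": -0.9,"dy": 0.22,"dz": 0.08,"rx": 0,"ry": 0.5,"rz": 0},{"fingers": -1,"dx": -0.91,"dy": 0.21,"dz": -0.01,"rx": 0,"ry": 0.5,"rz": 0},{"fingers": -1,"dx": -0.91,"dy": 0.22,"dz": -0.08,"rx": 0,"ry": 0.5,"rz": 0},{"fingers": -1,"dx": 0,"dy": 0,"dz": 0,"rx": 0,"ry": 0,"rz": 0}]'

```text
time_s: 5.4
tool_pos: [0.596, -0.351, 0.2447]
tool_rot: [-179.2, -33.9, 101.6]
force: [-0.1, 0.4, -0.0]
grip_width: 0.0868
```

```bash
python3 - <<'E'
from h import *
from cell import imaging
p,Rm,o=getpose();print(p,o['tool_rot'],o['qpos'])
np.savez('w1.npz',p=p,Rm=Rm)
c=imaging.read_camera("wrist");cv2.imwrite("pics/w1.png",c["color"][:,:,::-1])
E
```

```text
[ 0.59596329 -0.35097908  0.24471429] [-179.18242063  -33.92480685  101.55106254] [ 26.36971991  47.55894903  28.61424703  48.34431979 -38.77256545
 117.09375076  55.06965495]
```

View pics/w1.png

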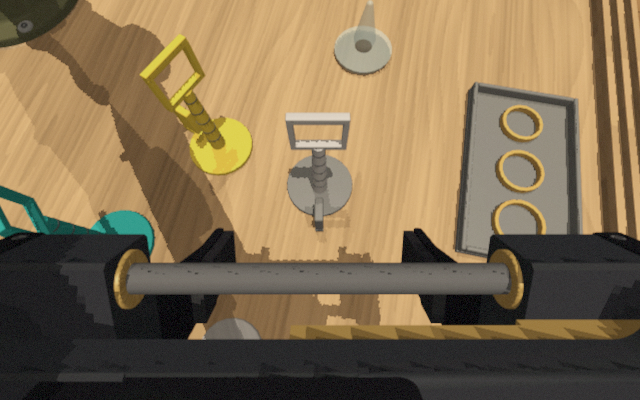

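```bash
cat > kin.py <<'E'
from h import *
import itertools
Q=np.array([[-73.96369725,18.43742121,-4.01575511,83.17390467,1.29674367,78.53893575,-3.25849141],[26.36971991,47.55894903,28.61424703,48.34431979,-38.77256545,117.09375076,55.06965495]])
P=np.array([[0.17065091,0.62664622,0.22148884],[0.59596329,-0.35097908,0.24471429]])
E=[[-1.79895075e+02,7.26099172e-03,1.64775500e+02],[-179.18242063,-33.92480685,101.55106254]]
def rx(a,ax): return R.from_rotvec(np.radians(a)*np.array(ax)).as_matrix()
Z=(0,0,1);Y=(0,1,0)
def fk(q,sg,L):
    # L: d1,L1,L2,Lt, e4 offset, e6 offset, q7off
    T=rx(q[0]*sg[0],Z);p=np.array([0,0,L[0]])
    T=T@rx(q[1]*sg[1],Y);T=T@rx(q[2]*sg[2],Z);p=p+T@[L[4],0,L[1]]
    T=T@rx(q[3]*sg[3],Y);T=T@rx(q[4]*sg[4],Z);p=p+T@[L[5],0,L[2]]
    T=T@rx(q[5]*sg[5],Y);T=T@rx(q[6]*sg[6],Z);p=p+T@[L[6]*0,0,L[3]]
    return p,T
E2=[R.from_euler('xyz',e,degrees=True).as_matrix() for e in E]
if __name__=="__main__":
    best=[]
    for s in itertools.product([1,-1],repeat=4):
        sg=[s[0],1,s[1],1,s[2],1,s[3]]
        Ts=[fk(q,sg,np.zeros(7))[1] for q in Q]
        # z axis residual and consistent q7 offset
        D=[T.T@e for T,e in zip(Ts,E2)]
        err=np.linalg.norm(D[0]-D[1]); best.append((err,sg,D[0]))
    best.sort(key=lambda b:b[0]);print(best[0][:2],best[1][:2]);print(best[0][2].round(3))
    sg=best[0][1]
    f=lambda L:np.concatenate([fk(q,sg,L)[0]-p for q,p in zip(Q,P)]+[[(.02*L[4]),.02*L[5]]])
    r=least_squares(f,[.33,.35,.35,.2,0,0,0]);print(r.x,np.abs(r.fun).max())
E
python3 kin.py
```

```text
(np.float64(5.407960186308322e-09), [-1, 1, -1, 1, -1, 1, -1]) (np.float64(1.4013981394560702), [-1, 1, 1, 1, 1, 1, -1])
[[-0. -1.  0.]
 [ 1. -0. -0.]
 [ 0.  0.  1.]]
[-0.53055164  0.73848483  0.52509158  0.47093299 -0.22380974 -0.56915127
  0.        ] 0.01943816113179825
```

```bash
python3 - <<'E'
from h import *
s=cv2.imread("pics/w1.png")
cv2.imwrite("pics/w1c.png",cv2.resize(s[105:240,270:370],None,fx=4.4,fy=4.4,interpolation=cv2.INTER_CUBIC))
d=np.load('w1.npz');p,Rm=d['p'],d['Rm']
def pw(X):
    t=Rm.T@(np.array(X)-p);c=np.linalg.inv(Tw)@np.r_[t,1];u=Kw@c[:3];return u[:2]/u[2]
v=(0.5685,-.2305,1.7762)
for n,q in dict(foot=(0,0,.008),eyetop=(0,0,.176),tabtop=(-.046,0,.054),tabtopfar=(-.06,0,.054)).items():
    u=pw(wp(*v,q));print(n,u,(u-[270,105])*4.4)
E
```

```text
foot [318.5334744  184.46634431] [213.54728738 349.65191497]
eyetop [316.42393257 113.60700393] [204.26530329  37.87081731]
tabtop [317.93943694 208.4202301 ] [210.93352254 455.04901244]
tabtopfar [317.88014736 220.46790358] [210.67264839 508.05877576]
```

View pics/w1c.png

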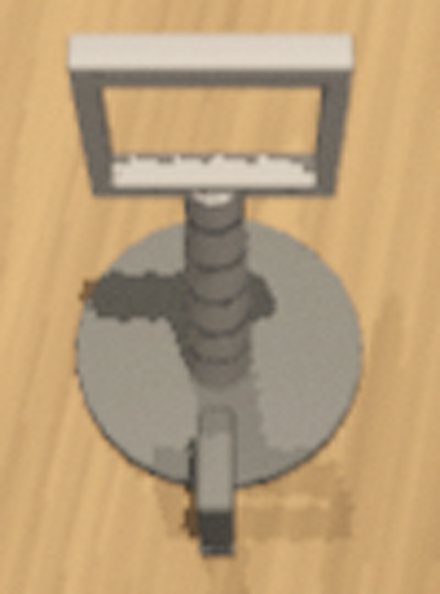

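```bash
python3 - <<'E'
from h import *
p,Rm,o=getpose()
rows(p,Rm,[((.5895,-.3257,.1217),101.8,31,6)])
E
```

```text
0 {'dx': -0.27, 'dz': 0.66, 'rx': -0.01, 'ry': -0.04}
1 {'dx': -0.26, 'dz': 0.66, 'rx': -0.01, 'ry': -0.05}
2 {'dx': -0.26, 'dz': 0.66, 'rx': -0.01, 'ry': -0.04}
3 {'dx': -0.25, 'dz': 0.67, 'rx': -0.01, 'ry': -0.05, 'rz': -0.01}
4 {'dx': -0.24, 'dz': 0.67, 'rx': -0.01, 'ry': -0.04}
5 {'dx': -0.24, 'dz': 0.67, 'rx': -0.02, 'ry': -0.05, 'rz': -0.01}
end [ 0.58949573 -0.32559426  0.12171152] [179.99571456 -30.95817209 101.8053611 ]
```

carry_out --plan '[{"fingers": -1,"dx": -0.27,"dy": 0,"dz": 0.66,"rx": -0.01,"ry": -0.05,"rz": 0},{"fingers": -1,"dx": -0.26,"dy": 0,"dz": 0.66,"rx": -0.01,"ry": -0.05,"rz": 0},{"fingers": -1,"dx": -0.26,"dy": 0,"dz": 0.66,"rx": -0.01,"ry": -0.05,"rz": 0},{"fingers": -1,"dx": -0.25,"dy": 0,"dz": 0.67,"rx": -0.01,"ry": -0.05,"rz": 0}]'

```text
time_s: 5.95
tool_pos: [0.5923, -0.3334, 0.1671]
tool_rot: [-179.6, -31.1, 101.7]
force: [-0.0, 0.1, -0.4]
grip_width: 0.0871
```

```bash
python3 - <<'E'
from h import *
p,Rm,o=getpose();print(p,o['tool_rot'],o['qpos'])
E
```

```text
[ 0.59227766 -0.33339702  0.16707554] [-179.60355683  -31.14095166  101.68382132] [ 21.67749524  45.45279363  30.05553128  60.56113876 -36.69088361
 106.08774855  59.16902427]
```

```bash
python3 - <<'E'
from h import *
p,Rm,o=getpose()
p,Rm=rows(p,Rm,[((.5838,-.2983,.0725),101.8,35,5)])
E
```

```text
0 {'dx': -0.12, 'dz': 0.66, 'rx': -0.01, 'ry': 0.08}
1 {'dx': -0.13, 'dy': -0.01, 'dz': 0.66, 'rx': -0.01, 'ry': 0.08}
2 {'dx': -0.14, 'dz': 0.66, 'ry': 0.08}
3 {'dx': -0.15, 'dy': -0.01, 'dz': 0.66, 'rx': -0.01, 'ry': 0.07, 'rz': -0.01}
4 {'dx': -0.15, 'dy': -0.01, 'dz': 0.66, 'ry': 0.08}
end [ 0.58368907 -0.29830149  0.07258926] [-179.96234359  -35.04113267  101.78866186]
```

carry_out --plan '[{"fingers": -1,"dx": -0.12,"dy": 0,"dz": 0.66,"rx": -0.01,"ry": 0.08,"rz": 0},{"fingers": -1,"dx": -0.13,"dy": 0,"dz": 0.66,"rx": -0.01,"ry": 0.08,"rz": 0},{"fingers": -1,"dx": -0.14,"dy": 0,"dz": 0.66,"rx": -0.01,"ry": 0.08,"rz": 0},{"fingers": -1,"dx": -0.15,"dy": -0.01,"dz": 0.66,"rx": 0,"ry": 0.07,"rz": 0},{"fingers": -1,"dx": -0.15,"dy": -0.01,"dz": 0.66,"rx": 0,"ry": 0.08,"rz": 0},{"fingers": -1,"dx": 0,"dy": 0,"dz": 0,"rx": 0,"ry": 0,"rz": 0}]'

```text
time_s: 6.7
tool_pos: [0.583, -0.2961, 0.0687]
tool_rot: [-179.7, -35.6, 101.5]
force: [0.8, 0.3, -0.1]
grip_width: 0.087
```

```bash
python3 - <<'E'
from h import *
from cell import imaging
p,Rm,o=getpose();print(p,o['tool_rot'],o['qpos'])
c=imaging.read_camera("wrist");cv2.imwrite("pics/w2.png",c["color"][:,:,::-1])
def pw(X):
    t=Rm.T@(np.array(X)-p);c=np.linalg.inv(Tw)@np.r_[t,1];u=Kw@c[:3];return u[:2]/u[2]
v=(0.5697,-.2303,1.7762)
for n,q in dict(foot=(0,0,.008),eyetop=(0,0,.176),tabtop=(-.046,0,.054),tabtopfar=(-.06,0,.054)).items():
    print(n,pw(wp(*v,q)))
rows(p,Rm,[((.5768,-.2646,.0224),101.8,35,4)])
E
```

```text
[ 0.58302476 -0.29611498  0.06866276] [-179.69454225  -35.58808702  101.5462112 ] [ 21.14402608  48.56171071  27.42585323  68.62655077 -38.61529121
  99.35570826  62.35637748]
foot [318.31401322 176.08627827]
eyetop [316.27351666 -55.98981918]
tabtop [318.08325626 217.04826039]
tabtopfar [318.09217654 240.72595951]
0 {'dx': -0.01, 'dz': 0.47, 'ry': -0.01, 'rz': -0.01}
1 {'dy': 0.01, 'dz': 0.47, 'rx': -0.01, 'ry': -0.02}
2 {'dx': -0.01, 'dz': 0.47, 'ry': -0.01, 'rz': -0.01}
3 {'dy': 0.01, 'dz': 0.47, 'rx': -0.01, 'ry': -0.02}
end [ 0.57692686 -0.26452067  0.0223343 ] [179.96244259 -34.98873054 101.79316259]
```

View pics/w2.png

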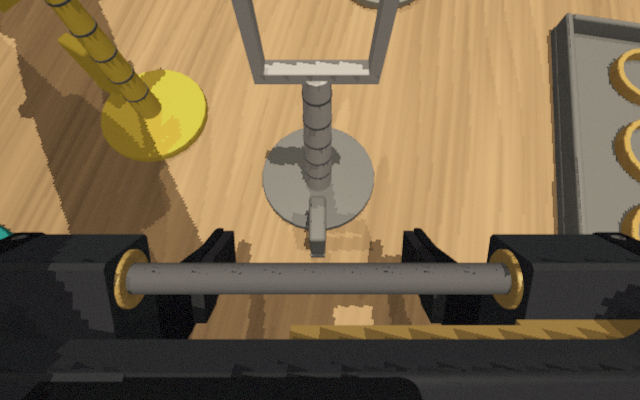

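The tab is centred at (318,220) with the foot at (318,177). Both match the prediction, so I go in and grasp.

carry_out --plan '[{"fingers": -1,"dx": 0,"dy": 0,"dz": 0.47,"rx": 0,"ry": -0.01,"rz": -0.01},{"fingers": -1,"dx": 0,"dy": 0.01,"dz": 0.47,"rx": -0.01,"ry": -0.02,"rz": 0},{"fingers": -1,"dx": 0,"dy": 0,"dz": 0.47,"rx": 0,"ry": -0.01,"rz": -0.01},{"fingers": -1,"dx": 0,"dy": 0.01,"dz": 0.47,"rx": -0.01,"ry": -0.02,"rz": 0},{"fingers": -1,"dx": 0,"dy": 0,"dz": 0,"rx": 0,"ry": 0,"rz": 0}]' --force 45

```text
time_s: 7.38
tool_pos: [0.5775, -0.2637, 0.0239]
tool_rot: [179.9, -34.9, 101.9]
force: [0.3, 0.0, 0.3]
grip_width: 0.0868
```

carry_out --plan '[{"fingers": 1,"dx": 0,"dy": 0,"dz": 0,"rx": 0,"ry": 0,"rz": 0},{"fingers": 1,"dx": 0,"dy": 0,"dz": 0,"rx": 0,"ry": 0,"rz": 0},{"fingers": 1,"dx": 0,"dy": 0,"dz": 0,"rx": 0,"ry": 0,"rz": 0},{"fingers": 1,"dx": 0,"dy": 0,"dz": 0,"rx": 0,"ry": 0,"rz": 0},{"fingers": 1,"dx": 0,"dy": 0,"dz": 0,"rx": 0,"ry": 0,"rz": 0},{"fingers": 1,"dx": 0,"dy": 0,"dz": 0,"rx": 0,"ry": 0,"rz": 0}]' --force 45

```text
time_s: 8.12
tool_pos: [0.5779, -0.2654, 0.025]
tool_rot: [179.8, -34.8, 101.9]
force: [-0.6, 0.3, 0.7]
grip_width: 0.035
```

```bash
python3 - <<'E'
from h import *
p,Rm,o=getpose();print(p,o['tool_rot'],o['qpos'],o['force'],o['grip_width'])
E
```

```text
[ 0.57791868 -0.26540391  0.02495043] [179.78183978 -34.78804004 101.89290734] [ 18.58327616  47.81163523  26.85881032  75.13108373 -39.00406455
  93.00679351  63.75149323] [-0.63667662  0.25998149  0.66830835] 0.03498497170609467
```

Still closing slowly (about 70 mm/s).

carry_out --plan '[{"fingers": 1,"dx": 0,"dy": 0,"dz": 0,"rx": 0,"ry": 0,"rz": 0},{"fingers": 1,"dx": 0,"dy": 0,"dz": 0,"rx": 0,"ry": 0,"rz": 0},{"fingers": 1,"dx": 0,"dy": 0,"dz": 0,"rx": 0,"ry": 0,"rz": 0},{"fingers": 1,"dx": 0,"dy": 0,"dz": 0,"rx": 0,"ry": 0,"rz": 0},{"fingers": 1,"dx": 0,"dy": 0,"dz": 0,"rx": 0,"ry": 0,"rz": 0}]' --force 45

```text
time_s: 8.75
tool_pos: [0.5777, -0.2655, 0.0249]
tool_rot: [179.8, -34.8, 101.9]
force: [-1.5, 0.1, 0.5]
grip_width: 0.0099
```

```bash
python3 - <<'E'
from h import *
p,Rm,o=getpose();print(p,o['tool_rot'],o['force'],o['grip_width'])
p,Rm=rows(p,Rm,[(p+[0,0,.06],101.9,35,6)])
E
```

```text
[ 0.57769396 -0.26547696  0.02491081] [179.8136414  -34.79045405 101.87630141] [-1.45664979  0.1326351   0.49017965] 0.009899078006308942
0 {'dx': 0.19, 'dz': -0.27}
1 {'dx': 0.19, 'dz': -0.27}
2 {'dx': 0.19, 'dz': -0.28, 'ry': 0.01}
3 {'dx': 0.19, 'dz': -0.27, 'rx': 0.01}
4 {'dx': 0.19, 'dz': -0.28, 'ry': 0.01}
5 {'dx': 0.19, 'dz': -0.27, 'rx': 0.01}
end [ 0.5775768  -0.26555809  0.08482963] [-179.98669078  -34.99045341  101.87688241]
```

```bash
cat >> h.py <<'E'
def eyeoff():
    p0=np.array([.5777,-.2655,.0249]);Rm0=R.from_euler('xyz',[179.81,-34.79,101.88],degrees=True).as_matrix()
    return Rm0.T@(np.array([.5697,-.2303,.168])-p0)
# stick upright when tool lean==34.8 ; tcp for desired eye pos, yaw
def tcp_for(eye,yaw,lean=34.8): return np.array(eye)-rot(yaw,lean)@eyeoff()
E
python3 - <<'E'
from h import *
print(eyeoff())
p,Rm,o=getpose()
p,Rm=rows(p,Rm,[(tcp_for((.5697,-.2303,.318),101.9),101.9,34.8,8),(tcp_for((.60,-.05,.325),108),108,34.8,7),(tcp_for((.605,.11,.325),117),117,34.8,7)])
E
```

```text
[ 0.11128989 -0.00026086 -0.09692854]
0 {'dx': 0.36, 'dz': -0.51}
1 {'dx': 0.36, 'dz': -0.51}
2 {'dx': 0.36, 'dz': -0.51}
3 {'dx': 0.35, 'dz': -0.52}
4 {'dx': 0.36, 'dz': -0.51}
5 {'dx': 0.35, 'dz': -0.52, 'rx': 0.01}
6 {'dx': 0.36, 'dz': -0.51}
7 {'dx': 0.35, 'dz': -0.52, 'rx': 0.01}
8 {'dx': 0.69, 'dy': 0.34, 'dz': 0.44, 'rx': 0.05, 'rz': -0.07}
9 {'dx': 0.68, 'dy': 0.35, 'dz': 0.43, 'rx': 0.05, 'rz': -0.07}
10 {'dx': 0.68, 'dy': 0.36, 'dz': 0.43, 'rx': 0.05, 'rz': -0.07}
11 {'dx': 0.67, 'dy': 0.37, 'dz': 0.43, 'rx': 0.05, 'rz': -0.07}
12 {'dx': 0.67, 'dy': 0.38, 'dz': 0.42, 'rx': 0.05, 'rz': -0.07}
13 {'dx': 0.66, 'dy': 0.4, 'dz': 0.42, 'rx': 0.05, 'rz': -0.08}
14 {'dx': 0.66, 'dy': 0.41, 'dz': 0.42, 'rx': 0.05, 'rz': -0.07}
15 {'dx': 0.59, 'dy': 0.28, 'dz': 0.41, 'rx': 0.07, 'rz': -0.11}
16 {'dx': 0.59, 'dy': 0.3, 'dz': 0.41, 'rx': 0.07, 'rz': -0.11}
17 {'dx': 0.58, 'dy': 0.32, 'dz': 0.4, 'rx': 0.07, 'rz': -0.1}
18 {'dx': 0.57, 'dy': 0.33, 'dz': 0.4, 'rx': 0.08, 'rz': -0.11}
19 {'dx': 0.57, 'dy': 0.35, 'dz': 0.39, 'rx': 0.07, 'rz': -0.1}
20 {'dx': 0.56, 'dy': 0.36, 'dz': 0.39, 'rx': 0.08, 'rz': -0.11}
21 {'dx': 0.55, 'dy': 0.38, 'dz': 0.39, 'rx': 0.07, 'rz': -0.1}
end [0.62146598 0.07799033 0.18180902] [179.99797785 -34.78942892 116.97562379]
```

carry_out --plan '[{"fingers": 1,"dx": 0.18,"dy": 0,"dz": -0.26,"rx": 0,"ry": 0,"rz": 0},{"fingers": 1,"dx": 0.36,"dy": 0,"dz": -0.51,"rx": 0,"ry": 0,"rz": 0},{"fingers": 1,"dx": 0.36,"dy": 0,"dz": -0.51,"rx": 0,"ry": 0,"rz": 0},{"fingers": 1,"dx": 0.36,"dy": 0,"dz": -0.51,"rx": 0,"ry": 0,"rz": 0},{"fingers": 1,"dx": 0.36,"dy": 0,"dz": -0.51,"rx": 0,"ry": 0,"rz": 0},{"fingers": 1,"dx": 0.36,"dy": 0,"dz": -0.51,"rx": 0,"ry": 0,"rz": 0},{"fingers": 1,"dx": 0.35,"dy": 0,"dz": -0.52,"rx": 0.01,"ry": 0,"rz": 0},{"fingers": 1,"dx": 0.36,"dy": 0,"dz": -0.51,"rx": 0,"ry": 0,"rz": 0},{"fingers": 1,"dx": 0.17,"dy": 0,"dz": -0.26,"rx": 0.01,"ry": 0,"rz": 0},{"fingers": 1,"dx": 0,"dy": 0,"dz": 0,"rx": 0,"ry": 0,"rz": 0}]' --force 45

```text
time_s: 10.0
tool_pos: [0.5777, -0.2655, 0.1756]
tool_rot: [179.9, -34.7, 101.9]
force: [1.2, -0.7, -2.4]
grip_width: 0.0096
```

```bash
python3 - <<'E'
from h import *
from cell import imaging
p,Rm,o=getpose();print(p,o['tool_rot'],o['qpos'],o['force'],o['grip_width'],o['wrist_torque'])
c=imaging.read_camera("side");cv2.imwrite("pics/s3.png",c["color"][:,:,::-1])
rows(p,Rm,[(tcp_for((.60,-.05,.325),108),108,34.8,8),(tcp_for((.605,.11,.325),117),117,34.8,7)])
E
```

```text
[ 0.5777222  -0.26547031  0.17558393] [179.92284704 -34.72762064 101.93269558] [ 18.03859023  40.07281416  28.70843084  69.27904535 -37.08552403
 104.65420954  57.69699673] [ 1.19121066 -0.71823251 -2.40695149] 0.0096458892209145 [-1.14211914 -0.19445233 -0.00388243]
0 {'dx': 0.6, 'dy': 0.29, 'dz': 0.38, 'rx': 0.04, 'rz': -0.06}
1 {'dx': 0.6, 'dy': 0.3, 'dz': 0.38, 'rx': 0.04, 'rz': -0.06}
2 {'dx': 0.59, 'dy': 0.31, 'dz': 0.38, 'rx': 0.05, 'rz': -0.06}
3 {'dx': 0.59, 'dy': 0.32, 'dz': 0.38, 'rx': 0.04, 'rz': -0.06}
4 {'dx': 0.58, 'dy': 0.33, 'dz': 0.37, 'rx': 0.05, 'rz': -0.06}
5 {'dx': 0.58, 'dy': 0.34, 'dz': 0.37, 'rx': 0.04, 'rz': -0.07}
6 {'dx': 0.58, 'dy': 0.35, 'dz': 0.37, 'rx': 0.05, 'rz': -0.06}
7 {'dx': 0.57, 'dy': 0.36, 'dz': 0.37, 'rx': 0.04, 'ry': 0.01, 'rz': -0.07}
8 {'dx': 0.59, 'dy': 0.28, 'dz': 0.41, 'rx': 0.07, 'rz': -0.11}
9 {'dx': 0.59, 'dy': 0.3, 'dz': 0.41, 'rx': 0.07, 'rz': -0.1}
10 {'dx': 0.58, 'dy': 0.32, 'dz': 0.4, 'rx': 0.08, 'rz': -0.11}
11 {'dx': 0.57, 'dy': 0.33, 'dz': 0.4, 'rx': 0.07, 'rz': -0.1}
12 {'dx': 0.57, 'dy': 0.35, 'dz': 0.4, 'rx': 0.08, 'rz': -0.11}
13 {'dx': 0.56, 'dy': 0.36, 'dz': 0.39, 'rx': 0.07, 'rz': -0.1}
14 {'dx': 0.55, 'dy': 0.38, 'dz': 0.38, 'rx': 0.08, 'rz': -0.11}
end [0.62156468 0.07784829 0.1818422 ] [-179.99039335  -34.81695701  117.03063823]
```

View pics/s3.png

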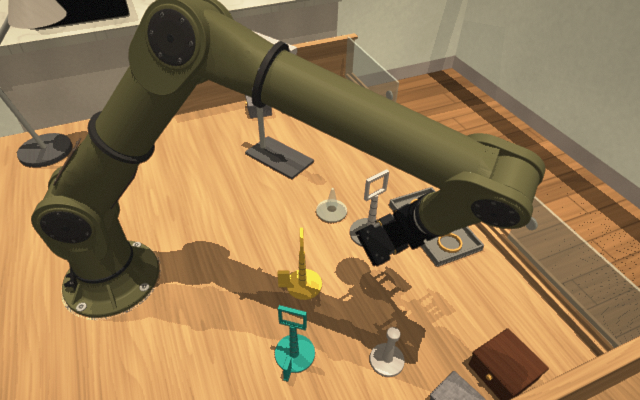

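The stick is lifted and hangs upright in the grip; force z is about −2.4 N. Crossing to the scale, above the crystal.

carry_out --plan '[{"fingers": 1,"dx": 0.3,"dy": 0.15,"dz": 0.19,"rx": 0.02,"ry": 0,"rz": -0.03},{"fingers": 1,"dx": 0.6,"dy": 0.29,"dz": 0.38,"rx": 0.04,"ry": 0,"rz": -0.06},{"fingers": 1,"dx": 0.6,"dy": 0.3,"dz": 0.38,"rx": 0.04,"ry": 0,"rz": -0.06},{"fingers": 1,"dx": 0.59,"dy": 0.31,"dz": 0.38,"rx": 0.05,"ry": 0,"rz": -0.06},{"fingers": 1,"dx": 0.59,"dy": 0.32,"dz": 0.38,"rx": 0.04,"ry": 0,"rz": -0.06},{"fingers": 1,"dx": 0.58,"dy": 0.33,"dz": 0.37,"rx": 0.05,"ry": 0,"rz": -0.06},{"fingers": 1,"dx": 0.58,"dy": 0.34,"dz": 0.37,"rx": 0.04,"ry": 0,"rz": -0.07},{"fingers": 1,"dx": 0.58,"dy": 0.35,"dz": 0.37,"rx": 0.05,"ry": 0,"rz": -0.06}]' --force 45

```text
time_s: 11.05
tool_pos: [0.6083, -0.0937, 0.1812]
tool_rot: [-179.9, -34.8, 107.5]
force: [0.9, -0.5, -2.6]
grip_width: 0.0097
```

carry_out --plan '[{"fingers": 1,"dx": 0.58,"dy": 0.33,"dz": 0.4,"rx": 0.07,"ry": 0,"rz": -0.1},{"fingers": 1,"dx": 0.58,"dy": 0.33,"dz": 0.4,"rx": 0.07,"ry": 0,"rz": -0.1},{"fingers": 1,"dx": 0.58,"dy": 0.33,"dz": 0.4,"rx": 0.07,"ry": 0,"rz": -0.1},{"fingers": 1,"dx": 0.58,"dy": 0.33,"dz": 0.4,"rx": 0.07,"ry": 0,"rz": -0.1},{"fingers": 1,"dx": 0.57,"dy": 0.35,"dz": 0.4,"rx": 0.08,"ry": 0,"rz": -0.1},{"fingers": 1,"dx": 0.56,"dy": 0.36,"dz": 0.39,"rx": 0.07,"ry": 0,"rz": -0.1},{"fingers": 1,"dx": 0.3,"dy": 0.2,"dz": 0.2,"rx": 0.04,"ry": 0,"rz": -0.06},{"fingers": 1,"dx": 0,"dy": 0,"dz": 0,"rx": 0,"ry": 0,"rz": 0}]' --force 45

```text
time_s: 12.05
tool_pos: [0.6217, 0.0579, 0.1813]
tool_rot: [-179.8, -34.8, 115.7]
force: [-0.6, -0.2, -2.9]
grip_width: 0.0097
```

```bash
python3 - <<'E'
from h import *
from cell import imaging
p,Rm,o=getpose();print(p,o['tool_rot'],o['qpos'],o['force'],o['grip_width'],o['wrist_torque'])
print("eye",p+Rm@eyeoff())
for n in ["side","top","wrist"]:
    c=imaging.read_camera(n);cv2.imwrite(f"pics/{n}4.png",c["color"][:,:,::-1])
a=cv2.imread("pics/side4.png")[20:220,200:460];b=cv2.imread("pics/top4.png")[110:230,110:310]
cv2.imwrite("pics/st4.png",np.vstack([cv2.resize(a,(520,400))[:330],cv2.resize(b,(520,312))[:265]]))
rows(p,Rm,[(tcp_for((.598,.159,.262),119.2),119.2,34.8,5)])
E
```

```text
[0.6216738  0.05790796 0.18133065] [-179.81019699  -34.82109529  115.66586213] [ -5.95873971  31.98901368  20.828107    78.73128461 -36.85842664
  95.55867886  44.37174794] [-0.62473593 -0.20547802 -2.85585327] 0.009676073448889478 [-0.99429119 -0.46137656  0.02593928]
eye [0.60612951 0.090395   0.32445163]
0 {'dx': 0.12, 'dy': 0.17, 'dz': 0.59, 'rx': 0.04, 'rz': -0.06}
1 {'dx': 0.12, 'dy': 0.17, 'dz': 0.59, 'rx': 0.04, 'rz': -0.06}
2 {'dx': 0.12, 'dy': 0.18, 'dz': 0.59, 'rx': 0.03, 'rz': -0.06}
3 {'dx': 0.11, 'dy': 0.18, 'dz': 0.59, 'rx': 0.04, 'rz': -0.06}
4 {'dx': 0.11, 'dy': 0.19, 'dz': 0.58, 'rx': 0.03, 'rz': -0.05}
end [0.61578945 0.12758091 0.11882004] [179.97240916 -34.82598748 119.19854387]
```

View pics/st4.png

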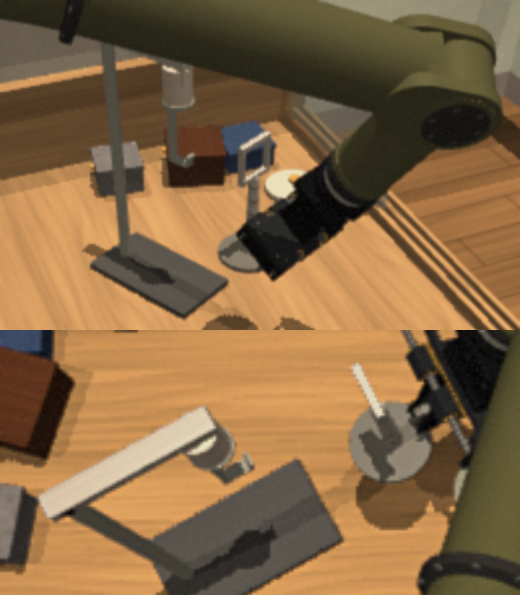

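View pics/wrist4.png

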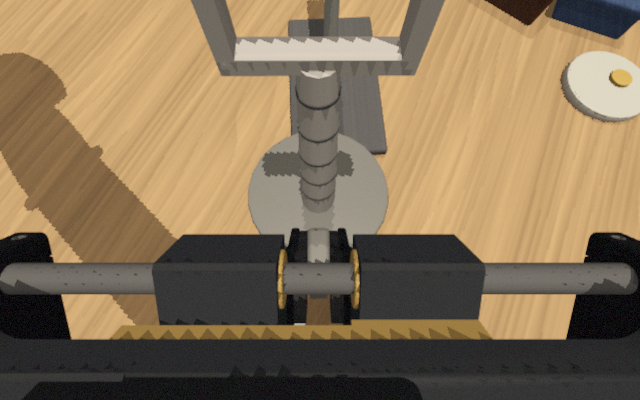

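```bash
python3 - <<'E'
from h import *
p,Rm,o=getpose()
e=p+Rm@eyeoff();print(proj('t',e+[0,0,.008]),proj('s',e+[0,0,.008]))
lip=np.array([.561,.2255,.235])
x=np.array([-.488,.873,0])
for n,q in dict(seat=lip,liptop=lip-.015*x+[0,0,.013],housb=lip+[0,0,.085],colbase=np.r_[(lip+.125*x)[:2],.012],armcol=np.r_[(lip+.125*x)[:2],.39]).items(): print(n,proj('s',q),proj('t',q))
a=cv2.imread("pics/side4.png");b=cv2.imread("pics/top4.png")
cv2.imwrite("pics/a4.png",np.hstack([cv2.resize(a[40:115,265:345],(640,600),interpolation=2)]))
cv2.imwrite("pics/b4.png",cv2.resize(b[115:195,165:265],(750,600),interpolation=2))
E
```

```text
[250.55605157 132.48659246] [326.75032138  91.09602635]
seat [290.32547667 101.53166701] [201.82282361 162.85067095]
liptop [294.40889209  99.21608246] [205.81359694 158.60349932]
housb [289.37170877  73.4698078 ] [192.84642546 154.24854709]
colbase [262.61889426 148.70504778] [183.21766336 202.35522696]
armcol [252.32888207  34.9877062 ] [134.42541502 174.44903668]
```

View pics/a4.png

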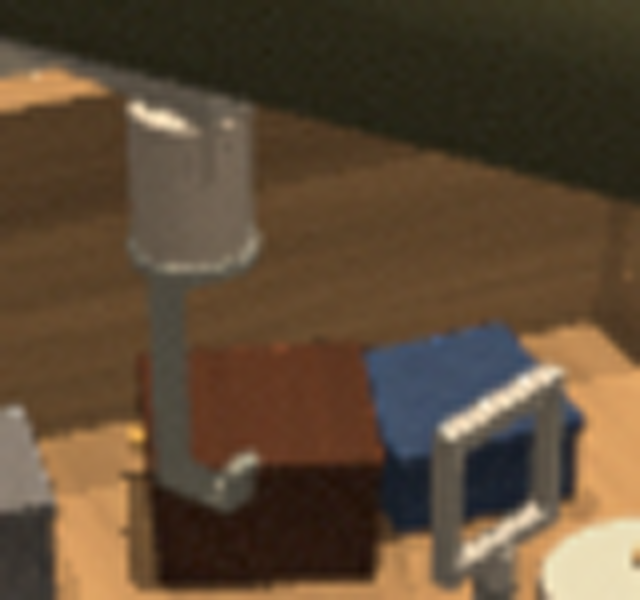

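View pics/b4.png

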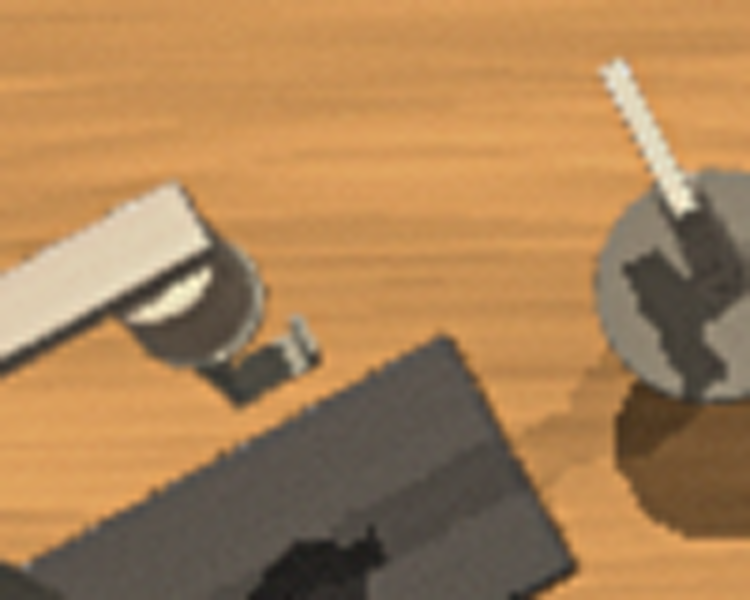

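```bash
python3 - <<'E'
from h import *
print("lip",tri((294.5,98.6),(204.0,159.3)),"raw",tri((295.2,97.5),(205,160.5)))
print("hous",tri((289.4-.7,70.6+1.1),(189.5-1.1,153.4-1.2)))
print("eye raw",tri((327.5,90),(251.7,133.7)))
print(proj('s',(.61,.09,.332)))
E
```

```text
lip [0.56838564 0.21692122 0.24685112] raw [0.5659231  0.2125342  0.25257996]
hous [0.56511733 0.23654825 0.31926142]
eye raw [0.60368586 0.0836787  0.33723687]
[327.71761354  90.39855873]
```

```bash
python3 - <<'E'
from h import *
p,Rm,o=getpose()
rows(p,Rm,[(tcp_for((.596,.169,.260),119.2),119.2,34.8,6)])
E
```

```text
0 {'dx': 0.15, 'dy': 0.16, 'dz': 0.54, 'rx': 0.03, 'rz': -0.05}
1 {'dx': 0.15, 'dy': 0.16, 'dz': 0.54, 'rx': 0.03, 'rz': -0.05}
2 {'dx': 0.15, 'dy': 0.17, 'dz': 0.54, 'rx': 0.03, 'rz': -0.05}
3 {'dx': 0.15, 'dy': 0.17, 'dz': 0.54, 'rx': 0.03, 'rz': -0.05}
4 {'dx': 0.15, 'dy': 0.18, 'dz': 0.53, 'rx': 0.04, 'rz': -0.06}
5 {'dx': 0.15, 'dy': 0.18, 'dz': 0.54, 'rx': 0.03, 'ry': 0.01, 'rz': -0.05}
end [0.61367663 0.13763587 0.11682719] [-179.991967    -34.844176    119.15636864]
```

carry_out --plan '[{"fingers": 1,"dx": 0.15,"dy": 0.16,"dz": 0.54,"rx": 0.03,"ry": 0,"rz": -0.05},{"fingers": 1,"dx": 0.15,"dy": 0.16,"dz": 0.54,"rx": 0.03,"ry": 0,"rz": -0.05},{"fingers": 1,"dx": 0.15,"dy": 0.17,"dz": 0.54,"rx": 0.03,"ry": 0,"rz": -0.05},{"fingers": 1,"dx": 0.15,"dy": 0.17,"dz": 0.54,"rx": 0.03,"ry": 0,"rz": -0.05},{"fingers": 1,"dx": 0.15,"dy": 0.18,"dz": 0.53,"rx": 0.04,"ry": 0,"rz": -0.06},{"fingers": 1,"dx": 0.15,"dy": 0.18,"dz": 0.54,"rx": 0.03,"ry": 0.01,"rz": -0.05},{"fingers": 1,"dx": 0,"dy": 0,"dz": 0,"rx": 0,"ry": 0,"rz": 0},{"fingers": 1,"dx": 0,"dy": 0,"dz": 0,"rx": 0,"ry": 0,"rz": 0}]' --force 45

```text
time_s: 13.2
tool_pos: [0.6138, 0.1387, 0.1173]
tool_rot: [179.9, -34.9, 119.3]
force: [0.9, -0.7, -2.8]
grip_width: 0.0095
```

```bash
python3 - <<'E'
from h import *
from cell import imaging
p,Rm,o=getpose();print(p,o['tool_rot'],o['qpos'],o['force'],o['grip_width'],o['wrist_torque'])
e=p+Rm@eyeoff();print("eye",e,proj('s',e+[0,0,.008]),proj('t',e+[0,0,.008]))
I={}
for n in ["side","top"]:
    c=imaging.read_camera(n);I[n]=c["color"][:,:,::-1]
cv2.imwrite("pics/a5.png",cv2.resize(I['side'][40:140,265:365],(600,600),interpolation=2))
cv2.imwrite("pics/b5.png",cv2.resize(I['top'][115:195,165:265],(750,600),interpolation=2))
rows(p,Rm,[(tcp_for((.562,.2295,.260),119.2),119.2,34.8,5)])
E
```

```text
[0.61382879 0.13869347 0.11730576] [179.94099114 -34.85569062 119.27741753] [-11.17046273  33.89357489  17.98073653  83.17840175 -37.83187985
  88.0233116   44.50354257] [ 0.91148129 -0.69208407 -2.77397112] 0.009450948404318815 [-1.04077029 -0.50391289 -0.02009598]
eye [0.59594387 0.16985593 0.26044793] [309.77626147  98.24941548] [221.2163439  145.16559036]
0 {'dx': 0.37, 'dz': 0.26}
1 {'dx': 0.37, 'dy': -0.01, 'dz': 0.26}
2 {'dx': 0.38, 'dz': 0.27}
3 {'dx': 0.37, 'dy': -0.01, 'dz': 0.26}
4 {'dx': 0.38, 'dz': 0.27, 'ry': -0.01, 'rz': 0.01}
end [0.57975993 0.19831607 0.11687154] [-179.98946282  -34.75573289  119.15557704]
```

View pics/a5.png

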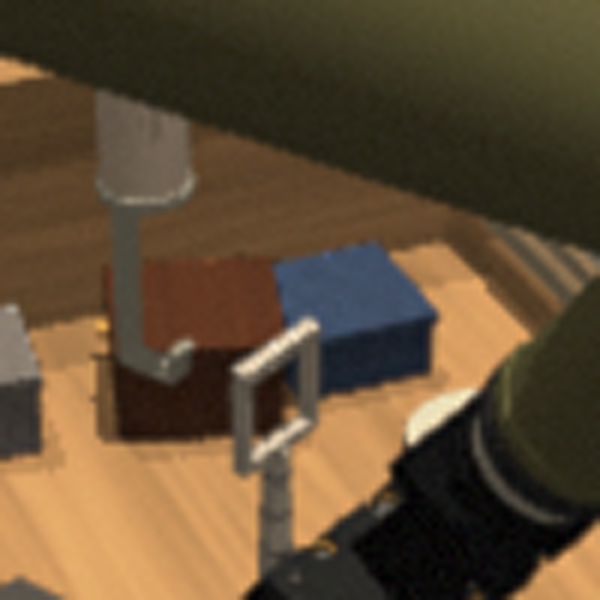

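View pics/b5.png

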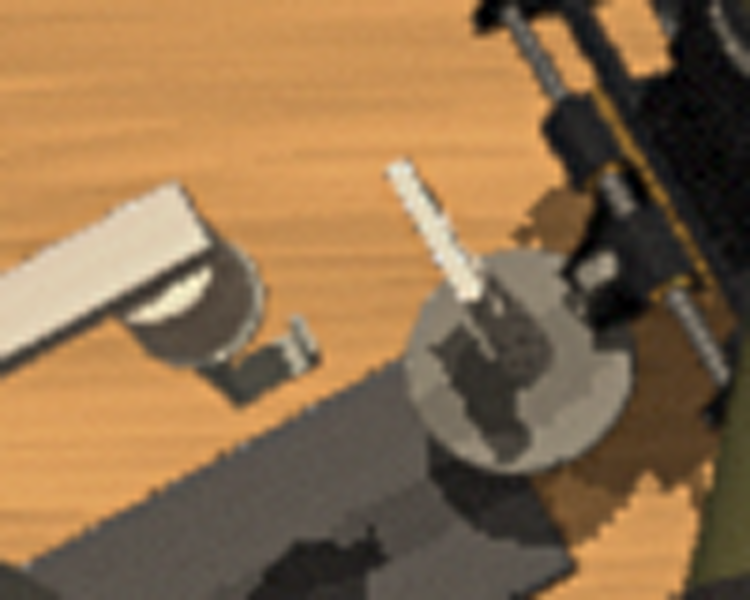

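```bash
python3 - <<'E'
from h import *
l=tri((294.1,97.1),(203.1,160.1));print(l)
for u in [(203.1,160.1),(203.6,159.5)]: print(onplane('t',u,.248))
print(onplane('s',(294.1,97.1),.248))
# housing bottom
print(onplane('t',(187.7,153.2),.32),onplane('s',(288.3,70.2),.32))
E
```

```text
[0.5663099  0.21787089 0.25113723]
[0.56467792 0.21912982 0.248     ]
[0.56617961 0.21790322 0.248     ]
[0.57149653 0.22286405 0.248     ]
[0.56389044 0.2376938  0.32      ] [0.56466157 0.24309538 0.32      ]
```

```bash
python3 - <<'E'
from h import *
p,Rm,o=getpose()
rows(p,Rm,[(tcp_for((.5615,.233,.2605),119.2),119.2,34.8,7)])
E
```

```text
0 {'dx': 0.28, 'dz': 0.2}
1 {'dx': 0.28, 'dz': 0.2}
2 {'dx': 0.28, 'dz': 0.2}
3 {'dx': 0.28, 'dz': 0.2}
4 {'dx': 0.28, 'dy': 0.01, 'dz': 0.19}
5 {'dx': 0.29, 'dz': 0.2}
6 {'dx': 0.28, 'dy': 0.01, 'dz': 0.19, 'rx': 0.01}
end [0.57942184 0.20151204 0.1174189 ] [-179.99688588  -34.83832613  119.25132138]
```

carry_out --plan '[{"fingers": 1,"dx": 0.28,"dy": 0,"dz": 0.2,"rx": 0,"ry": 0,"rz": 0},{"fingers": 1,"dx": 0.28,"dy": 0,"dz": 0.2,"rx": 0,"ry": 0,"rz": 0},{"fingers": 1,"dx": 0.28,"dy": 0,"dz": 0.2,"rx": 0,"ry": 0,"rz": 0},{"fingers": 1,"dx": 0.28,"dy": 0,"dz": 0.2,"rx": 0,"ry": 0,"rz": 0},{"fingers": 1,"dx": 0.28,"dy": 0,"dz": 0.19,"rx": 0,"ry": 0,"rz": 0},{"fingers": 1,"dx": 0.28,"dy": 0,"dz": 0.2,"rx": 0,"ry": 0,"rz": 0},{"fingers": 1,"dx": 0.28,"dy": 0,"dz": 0.19,"rx": 0,"ry": 0,"rz": 0},{"fingers": 1,"dx": 0,"dy": 0,"dz": 0,"rx": 0,"ry": 0,"rz": 0}]' --force 45

```text
time_s: 14.3
tool_pos: [0.5777, 0.2034, 0.117]
tool_rot: [179.9, -35.0, 119.4]
force: [-0.2, 0.8, -1.6]
grip_width: 0.0093
```

```bash
python3 - <<'E'
from h import *
from cell import imaging
p,Rm,o=getpose();print(p,o['tool_rot'],o['qpos'],o['force'],o['grip_width'],o['wrist_torque'])
e=p+Rm@eyeoff();print("eye",e,proj('s',e+[0,0,.008]),proj('t',e+[0,0,.008]))
I={}
for n in ["side","top","wrist"]:
    c=imaging.read_camera(n);I[n]=c["color"][:,:,::-1]
cv2.imwrite("pics/w6.png",I['wrist'])
cv2.imwrite("pics/a6.png",cv2.resize(I['side'][60:135,265:340],(600,600),interpolation=2))
cv2.imwrite("pics/b6.png",cv2.resize(I['top'][115:195,165:265],(750,600),interpolation=2))
E
```

```text
[0.57771082 0.2034263  0.1170374 ] [179.92978778 -34.9523248  119.41735646] [-16.16127707  29.66684114  16.42330117  89.29352315 -38.45286891
  83.49393941  40.79544732] [-0.19192337  0.79185767 -1.59862058] 0.009347400942821292 [-0.98769295 -0.53050162 -0.00976262]
eye [0.55985193 0.23432537 0.26023991] [288.41180783  89.40718609] [194.85476501 160.17804502]
```

View pics/a6.png

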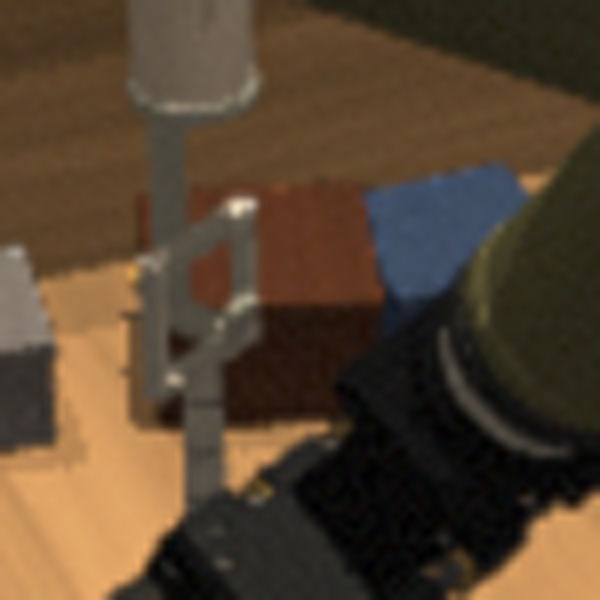

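View pics/b6.png

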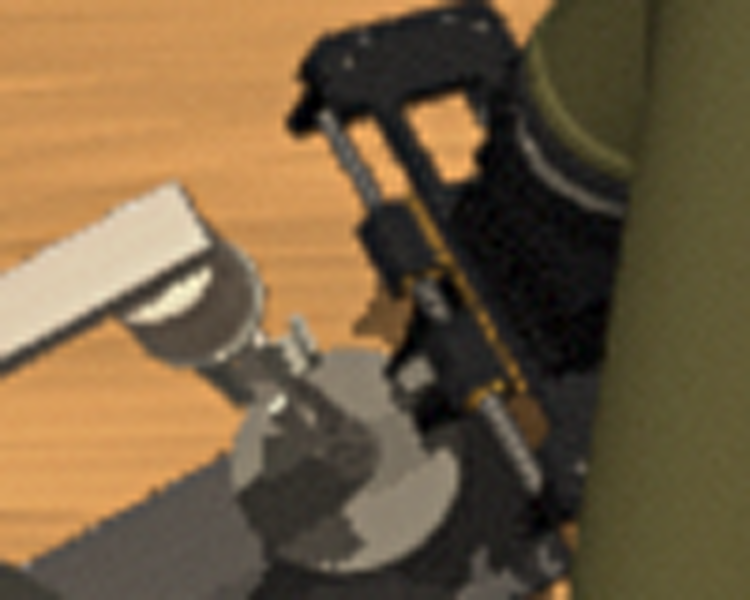

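View pics/w6.png

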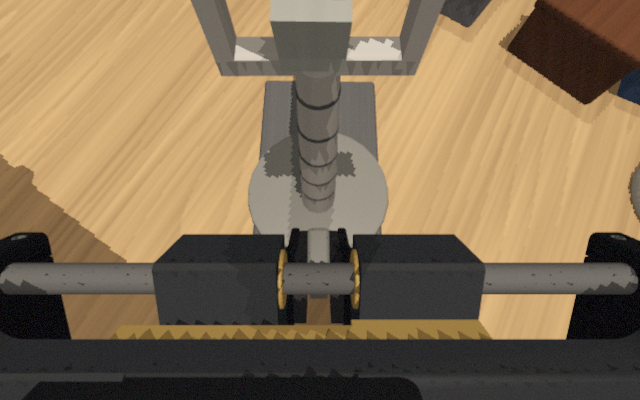

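Eye frame surrounds the hook: in the wrist view the lip is at (272–352, ≤65), centred in the eye's opening (218–418), with the crossbar behind the lip. Lowering.

carry_out --plan '[{"fingers": 1,"dx": -0.1,"dy": 0,"dz": 0.14,"rx": 0,"ry": 0,"rz": 0},{"fingers": 1,"dx": -0.1,"dy": 0,"dz": 0.14,"rx": 0,"ry": 0,"rz": 0},{"fingers": 1,"dx": -0.1,"dy": 0,"dz": 0.14,"rx": 0,"ry": 0,"rz": 0},{"fingers": 1,"dx": -0.1,"dy": 0,"dz": 0.14,"rx": 0,"ry": 0,"rz": 0},{"fingers": 1,"dx": 0,"dy": 0,"dz": 0,"rx": 0,"ry": 0,"rz": 0},{"fingers": 1,"dx": 0,"dy": 0,"dz": 0,"rx": 0,"ry": 0,"rz": 0}]' --force 45

```text
time_s: 15.2
tool_pos: [0.5786, 0.202, 0.0963]
tool_rot: [179.9, -34.9, 119.3]
force: [0.4, 0.8, -1.8]
grip_width: 0.0095
```

```bash
python3 - <<'E'
from h import *
from cell import imaging
I={}
F=[]
for n in ["side","wrist","side","side","side"]:
    c=imaging.read_camera(n);I[n]=c["color"][:,:,::-1]; p,Rm,o=getpose();F.append(o['force'])
print(p,o['tool_rot'],np.mean(F,0),np.std(F,0),"eye",p+Rm@eyeoff())
cv2.imwrite("pics/w7.png",I['wrist'][:140,150:490])
cv2.imwrite("pics/a7.png",cv2.resize(I['side'][60:135,265:340],(600,600),interpolation=2))
E
```

```text
[0.57865366 0.20191459 0.0964322 ] [179.916346   -34.89581529 119.32360961] [ 0.08372931 -0.09198468 -2.17735163] [0.79971612 0.12172868 0.61846455] eye [0.56075633 0.23295487 0.23959936]
```

View pics/a7.png

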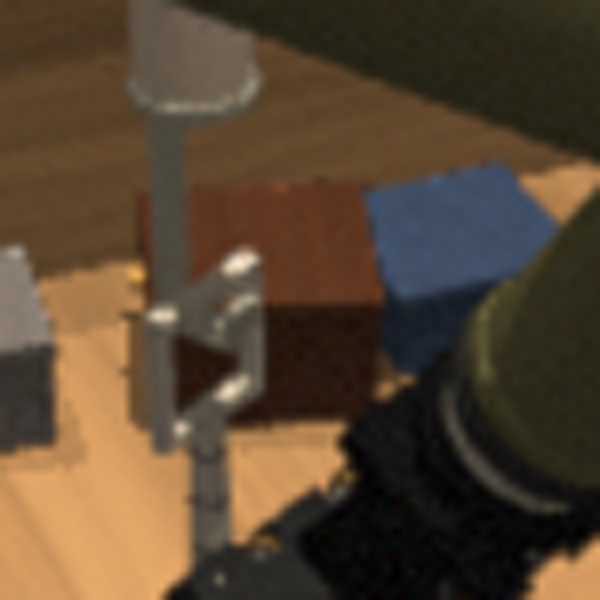

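View pics/w7.png

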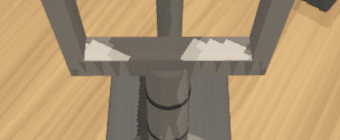

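The crossbar sits between lip and shank: the lip tip shows at a7 (240,298), in front of it. About 4.6 mm above the seat. Lowering gently onto the spring.

carry_out --plan '[{"fingers": 1,"dx": -0.04,"dy": 0,"dz": 0.055,"rx": 0,"ry": 0,"rz": 0},{"fingers": 1,"dx": -0.04,"dy": 0,"dz": 0.055,"rx": 0,"ry": 0,"rz": 0},{"fingers": 1,"dx": -0.04,"dy": 0,"dz": 0.055,"rx": 0,"ry": 0,"rz": 0},{"fingers": 1,"dx": -0.04,"dy": 0,"dz": 0.055,"rx": 0,"ry": 0,"rz": 0},{"fingers": 1,"dx": -0.04,"dy": 0,"dz": 0.055,"rx": 0,"ry": 0,"rz": 0},{"fingers": 1,"dx": -0.04,"dy": 0,"dz": 0.055,"rx": 0,"ry": 0,"rz": 0},{"fingers": 1,"dx": -0.04,"dy": 0,"dz": 0.055,"rx": 0,"ry": 0,"rz": 0},{"fingers": 1,"dx": -0.02,"dy": 0,"dz": 0.025,"rx": 0,"ry": 0,"rz": 0},{"fingers": 1,"dx": 0,"dy": 0,"dz": 0,"rx": 0,"ry": 0,"rz": 0},{"fingers": 1,"dx": 0,"dy": 0,"dz": 0,"rx": 0,"ry": 0,"rz": 0}]' --force 45

```text
time_s: 16.7
tool_pos: [0.5787, 0.2018, 0.0811]
tool_rot: [179.9, -34.9, 119.3]
force: [-1.3, -0.5, -1.4]
grip_width: 0.0097
```

```bash
python3 - <<'E'
from h import *
from cell import imaging
I={}
F=[];W=[]
for n in ["side"]*8:
    c=imaging.read_camera(n);I[n]=c["color"][:,:,::-1]; p,Rm,o=getpose();F.append(o['force']);W.append(o['wrist_torque'])
print(p,o['tool_rot'],np.mean(F,0),np.std(F,0),np.mean(W,0),"eye",p+Rm@eyeoff())
cv2.imwrite("pics/a8.png",cv2.resize(I['side'][60:135,265:340],(600,600),interpolation=2))
E
```

```text
[0.57868946 0.20171007 0.08101395] [179.93719432 -34.90942423 119.31843575] [-0.67589024  0.56333846 -0.80996816] [0.36131657 0.65181388 0.54201332] [-0.7345331  -0.3624966   0.01177497] eye [0.56084238 0.23273951 0.22418974]
```

View pics/a8.png

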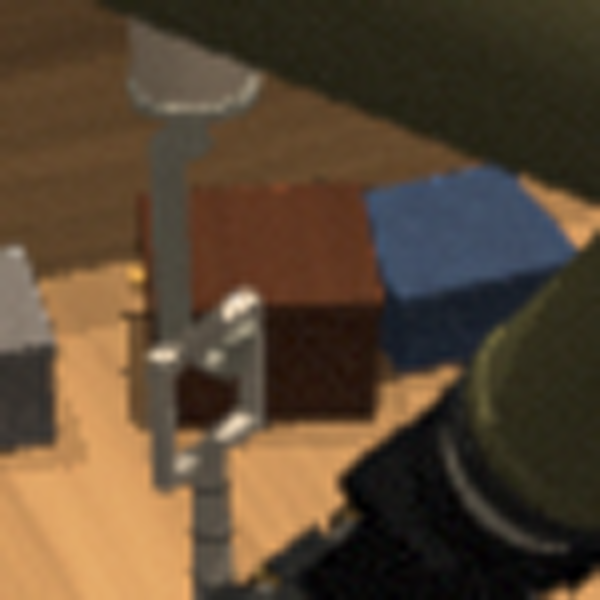

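```bash
python3 - <<'E'
from h import *
from cell import imaging
I={n:imaging.read_camera(n)["color"][:,:,::-1] for n in ["side","top","wrist"]}
cv2.imwrite("pics/a9.png",np.hstack([cv2.resize(I['side'][90:125,278:303],(400,560),interpolation=cv2.INTER_NEAREST),cv2.resize(I['top'][150:180,185:210],(400,480),interpolation=cv2.INTER_NEAREST)[:560].copy() if 0 else cv2.resize(I['top'][145:180,185:210],(400,560),interpolation=cv2.INTER_NEAREST)]))
cv2.imwrite("pics/w9.png",cv2.resize(I['wrist'][:140,170:470],None,fx=2.5,fy=2.5))
p,Rm,o=getpose();e=np.array([.5615,.233,.2242]);x=np.array([-.488,.873,0])
for n,q in dict(bar=e+[0,0,.008],lip=e-.015*x+[0,0,.013],lipin=e-.013*x,shank=e+.015*x).items(): print(n,(proj('s',q)-[278,90]+[.9,0])*16,(proj('t',q)-[185,145]+[1.8,.2])*16+[400,0])
E
```

```text
bar [199.31402285 176.486271  ] [654.92992156 291.26683981]
lip [265.25729955 180.10786624] [730.77430412 236.01069112]
lipin [258.19559639 241.38578313] [739.74085572 262.32991568]
shank [135.05974914 187.80981552] [584.50483107 350.57843349]
```

View pics/a9.png

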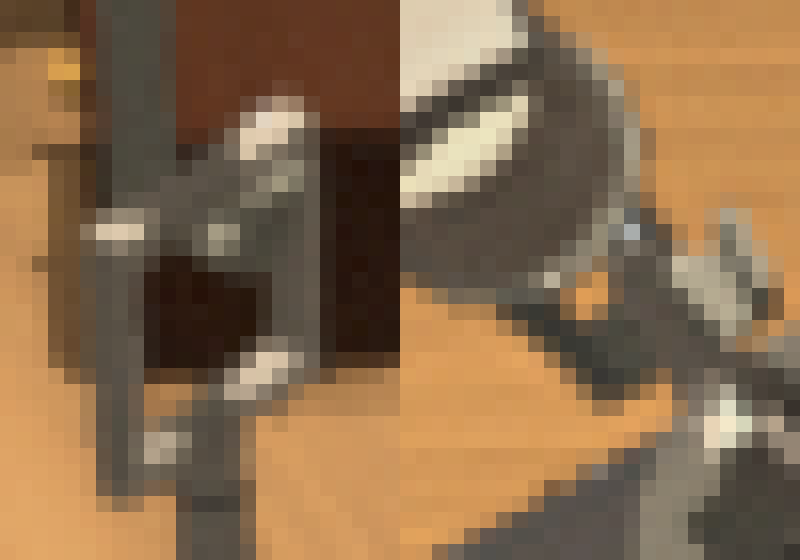

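View pics/w9.png

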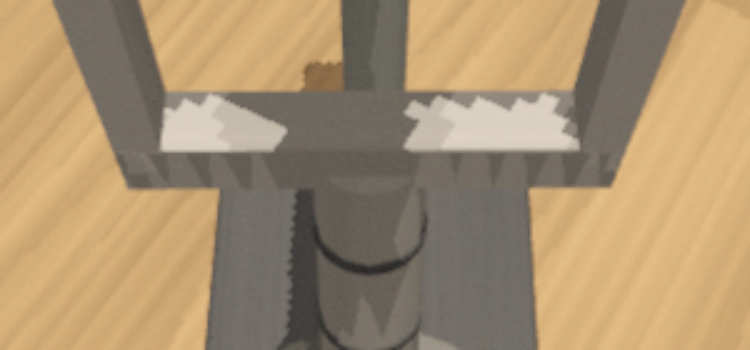

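carry_out --plan '[{"fingers": 1,"dx": -0.03,"dy": 0,"dz": 0.04,"rx": 0,"ry": 0,"rz": 0},{"fingers": 1,"dx": -0.03,"dy": 0,"dz": 0.04,"rx": 0,"ry": 0,"rz": 0},{"fingers": 1,"dx": -0.03,"dy": 0,"dz": 0.04,"rx": 0,"ry": 0,"rz": 0},{"fingers": 1,"dx": 0,"dy": 0,"dz": 0,"rx": 0,"ry": 0,"rz": 0},{"fingers": 1,"dx": 0,"dy": 0,"dz": 0,"rx": 0,"ry": 0,"rz": 0}]' --force 45

```text
time_s: 17.88
tool_pos: [0.5788, 0.2016, 0.0765]
tool_rot: [179.9, -34.9, 119.3]
force: [-1.5, 1.2, 0.0]
grip_width: 0.0098
```

```bash
python3 - <<'E'
from h import *
from cell import imaging
F=[];W=[]
for n in ["side"]*12:
    imaging.read_camera(n); p,Rm,o=getpose();F.append(o['force']);W.append(o['wrist_torque'])
print(p,o['tool_rot'],np.mean(F,0),np.std(F,0),np.mean(W,0),"eye",p+Rm@eyeoff(),o['time_s'])
E
```

```text
[0.57873247 0.20150681 0.07644854] [179.94767109 -34.90824274 119.30676618] [-0.80696395  1.17919806 -0.24901831] [0.44328749 0.49286856 0.36327938] [-0.59406658 -0.2755822   0.02833141] eye [0.56090573 0.23255111 0.21962363] 18.475
```

carry_out --plan '[{"fingers": 1,"dx": -0.02,"dy": 0,"dz": 0.03,"rx": 0,"ry": 0,"rz": 0},{"fingers": 1,"dx": -0.02,"dy": 0,"dz": 0.03,"rx": 0,"ry": 0,"rz": 0},{"fingers": 1,"dx": 0,"dy": 0,"dz": 0,"rx": 0,"ry": 0,"rz": 0},{"fingers": 1,"dx": 0,"dy": 0,"dz": 0,"rx": 0,"ry": 0,"rz": 0}]' --force 45

```text
time_s: 18.98
tool_pos: [0.5788, 0.2015, 0.0743]
tool_rot: [179.9, -34.9, 119.3]
force: [-0.3, 0.0, 0.6]
grip_width: 0.0098
```

```bash
python3 - <<'E'
from h import *
from cell import imaging
F=[];W=[]
for n in ["side","top","wrist"]*4:
    c=imaging.read_camera(n); p,Rm,o=getpose();F.append(o['force']);W.append(o['wrist_torque'])
    cv2.imwrite(f"pics/{n}10.png",c["color"][:,:,::-1])
print(p,o['tool_rot'],np.mean(F,0),np.std(F,0),np.mean(W,0),"eye",p+Rm@eyeoff(),o['time_s'])
a=cv2.imread("pics/side10.png");b=cv2.imread("pics/top10.png")
cv2.imwrite("pics/a10.png",np.hstack([cv2.resize(a[70:145,265:315],(400,600),interpolation=2),cv2.resize(b[140:190,180:213],(396,600),interpolation=2)]))
E
```

```text
[0.57871698 0.201552   0.0742863 ] [179.94897683 -34.9058728  119.31021769] [-0.77229273  1.10372859  0.08808628] [0.46476571 0.35448262 0.36577431] [-0.54921964 -0.24076871  0.00383928] eye [0.5608874  0.23260147 0.21745993] 19.575
```

View pics/a10.png

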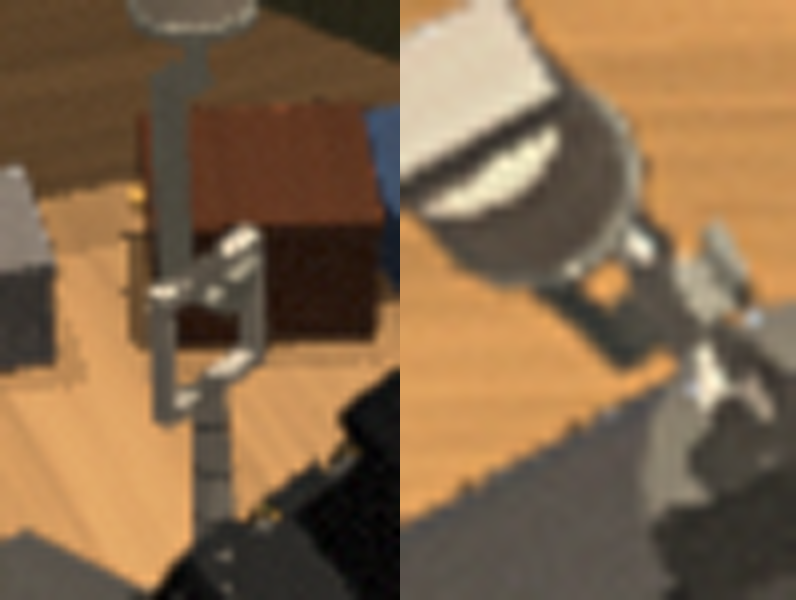

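View pics/wrist10.png

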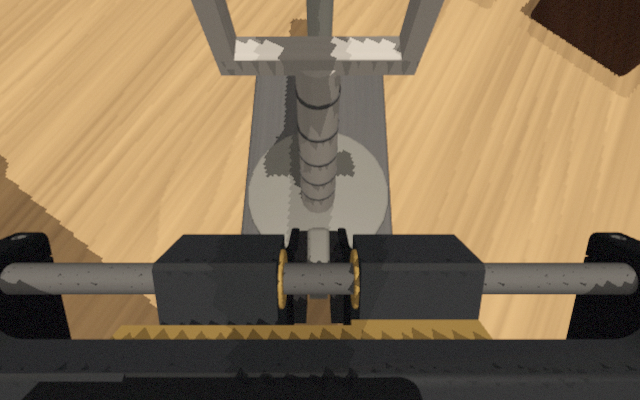

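Force z ≈ 0, dip ≈ 17.5 mm, and the lip (right half at ~(720,260)) lies outside the crossbar. Releasing gently.

carry_out --plan '[{"fingers": 0.74,"dx": 0,"dy": 0,"dz": 0,"rx": 0,"ry": 0,"rz": 0},{"fingers": 0.7,"dx": 0,"dy": 0,"dz": 0,"rx": 0,"ry": 0,"rz": 0},{"fingers": 0.65,"dx": 0,"dy": 0,"dz": 0,"rx": 0,"ry": 0,"rz": 0},{"fingers": 0.55,"dx": 0,"dy": 0,"dz": 0,"rx": 0,"ry": 0,"rz": 0},{"fingers": 0.4,"dx": 0,"dy": 0,"dz": 0,"rx": 0,"ry": 0,"rz": 0},{"fingers": 0.2,"dx": 0,"dy": 0,"dz": 0,"rx": 0,"ry": 0,"rz": 0},{"fingers": 0,"dx": 0,"dy": 0,"dz": 0,"rx": 0,"ry": 0,"rz": 0},{"fingers": 0,"dx": 0,"dy": 0,"dz": 0,"rx": 0,"ry": 0,"rz": 0}]' --force 20

```text
time_s: 20.58
tool_pos: [0.5787, 0.2015, 0.0743]
tool_rot: [179.9, -34.9, 119.3]
force: [0.7, -1.1, -0.0]
grip_width: 0.0419
```

```bash
python3 - <<'E'
from h import *
from cell import imaging
for i in range(2):
  for n in ["side","wrist"]:
    c=imaging.read_camera(n); p,Rm,o=getpose()
    cv2.imwrite(f"pics/{n}11.png",c["color"][:,:,::-1])
print(p,o['force'],o['grip_width'],o['time_s'])
a=cv2.imread("pics/side11.png");b=cv2.imread("pics/wrist11.png")
cv2.imwrite("pics/a11.png",np.hstack([cv2.resize(a[70:145,265:315],(300,450),interpolation=2),b[:,100:540][:400] if 0 else cv2.resize(b[:,100:540],(495,450))]))
E
```

```text
[0.57874165 0.20150386 0.0742937 ] [ 0.17660412  0.40125736 -0.81743985] 0.04321338980905498 20.775
```

View pics/a11.png

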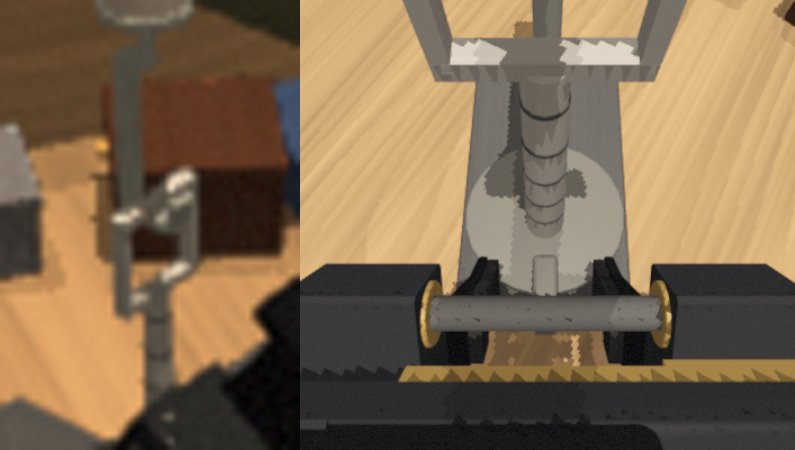

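Released cleanly; the tab is centred between the open fingers and the stick hangs. Backing away along the tool axis.

carry_out --plan '[{"fingers": 0,"dx": 0,"dy": 0,"dz": -0.2,"rx": 0,"ry": 0,"rz": 0},{"fingers": 0,"dx": 0,"dy": 0,"dz": -0.4,"rx": 0,"ry": 0,"rz": 0},{"fingers": 0,"dx": 0,"dy": 0,"dz": -0.5,"rx": 0,"ry": 0,"rz": 0},{"fingers": 0,"dx": 0,"dy": 0,"dz": -0.6,"rx": 0,"ry": 0,"rz": 0},{"fingers": 0,"dx": 0,"dy": 0,"dz": -0.6,"rx": 0,"ry": 0,"rz": 0},{"fingers": 0,"dx": 0,"dy": 0,"dz": -0.6,"rx": 0,"ry": 0,"rz": 0},{"fingers": 0,"dx": 0,"dy": 0,"dz": -0.6,"rx": 0,"ry": 0,"rz": 0},{"fingers": 0,"dx": 0,"dy": 0,"dz": -0.6,"rx": 0,"ry": 0,"rz": 0},{"fingers": 0,"dx": 0,"dy": 0,"dz": -0.3,"rx": 0,"ry": 0,"rz": 0},{"fingers": 0,"dx": 0,"dy": 0,"dz": 0,"rx": 0,"ry": 0,"rz": 0}]'

```text
time_s: 22.02
tool_pos: [0.616, 0.1351, 0.183]
tool_rot: [179.9, -34.9, 119.3]
force: [0.3, -0.6, -0.1]
grip_width: 0.0435
```

carry_out --plan '[{"fingers": 0,"dx": 0,"dy": 0,"dz": 0,"rx": 0,"ry": 0,"rz": 0},{"fingers": 0,"dx": 0,"dy": 0,"dz": 0,"rx": 0,"ry": 0,"rz": 0},{"fingers": 0,"dx": 0,"dy": 0,"dz": 0,"rx": 0,"ry": 0,"rz": 0},{"fingers": 0,"dx": 0,"dy": 0,"dz": 0,"rx": 0,"ry": 0,"rz": 0},{"fingers": 0,"dx": 0,"dy": 0,"dz": 0,"rx": 0,"ry": 0,"rz": 0},{"fingers": 0,"dx": 0,"dy": 0,"dz": 0,"rx": 0,"ry": 0,"rz": 0},{"fingers": 0,"dx": 0,"dy": 0,"dz": 0,"rx": 0,"ry": 0,"rz": 0},{"fingers": 0,"dx": 0,"dy": 0,"dz": 0,"rx": 0,"ry": 0,"rz": 0}]'

```text
time_s: 23.02
tool_pos: [0.6156, 0.1356, 0.1826]
tool_rot: [179.9, -34.9, 119.3]
force: [0.9, -0.3, 1.1]
grip_width: 0.0435
```

```bash
python3 - <<'E'
from h import *
from cell import imaging,sensors
ims=[]
for i in range(6):
    ims.append(imaging.read_camera("side")["color"][:,:,::-1].astype(int)); imaging.read_camera("top")
t=imaging.read_camera("top")["color"][:,:,::-1];w=imaging.read_camera("wrist")["color"][:,:,::-1]
for i in range(1,6): print(np.abs(ims[i]-ims[0])[60:170,265:315].mean(), np.abs(ims[i]-ims[0])[60:170,265:315].max())
p,Rm,o=getpose();print(p,o['force'],o['time_s'])
cv2.imwrite("pics/s12.png",ims[-1]);cv2.imwrite("pics/t12.png",t);cv2.imwrite("pics/w12.png",w)
E
```

```text
1.3964848484848484 41
1.570121212121212 46
1.4764848484848485 41
1.3530909090909091 35
1.4123636363636363 39
[0.61562567 0.13559875 0.18255069] [-0.79931497 -0.20611478  0.6212222 ] 23.725[ WARN:0@14.824] global loadsave.cpp:1063 imwrite_ Unsupported depth image for selected encoder is fallbacked to CV_8U.
```

View pics/s12.png

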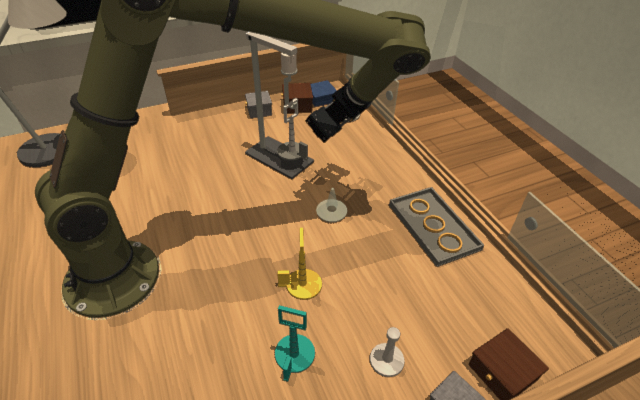

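View pics/t12.png

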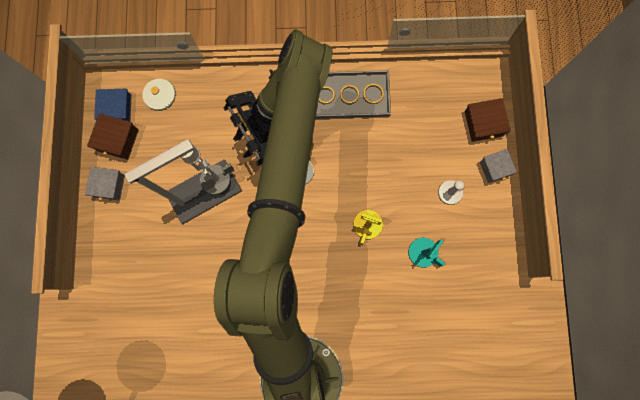

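View pics/w12.png

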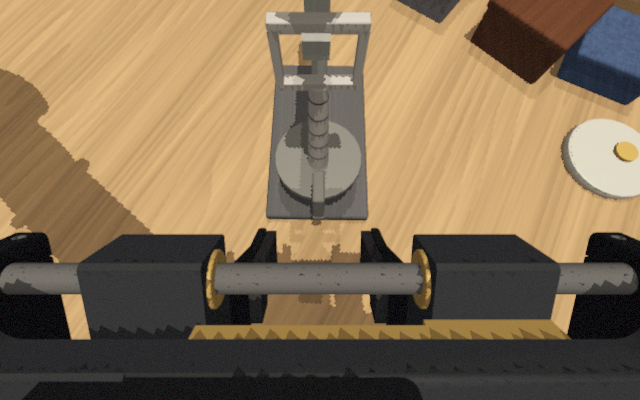

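carry_out --plan '[{"fingers": 0,"dx": 0,"dy": 0,"dz": 0,"rx": 0,"ry": 0,"rz": 0},{"fingers": 0,"dx": 0,"dy": 0,"dz": 0,"rx": 0,"ry": 0,"rz": 0},{"fingers": 0,"dx": 0,"dy": 0,"dz": 0,"rx": 0,"ry": 0,"rz": 0},{"fingers": 0,"dx": 0,"dy": 0,"dz": 0,"rx": 0,"ry": 0,"rz": 0},{"fingers": 0,"dx": 0,"dy": 0,"dz": 0,"rx": 0,"ry": 0,"rz": 0},{"fingers": 0,"dx": 0,"dy": 0,"dz": 0,"rx": 0,"ry": 0,"rz": 0},{"fingers": 0,"dx": 0,"dy": 0,"dz": 0,"rx": 0,"ry": 0,"rz": 0},{"fingers": 0,"dx": 0,"dy": 0,"dz": 0,"rx": 0,"ry": 0,"rz": 0}]'

```text
time_s: 24.72
tool_pos: [0.6156, 0.1356, 0.1826]
tool_rot: [179.9, -34.9, 119.3]
force: [0.6, 0.2, 0.4]
grip_width: 0.0435
```

```bash
python3 - <<'E'
from h import *
from cell import imaging,sensors
ims=[imaging.read_camera("wrist")["color"].astype(int) for i in range(6)]
for i in range(1,6):
    d=np.abs(ims[i]-ims[0]); print("stick",d[0:220,260:375].mean(),d[0:220,260:375].max(),"bg",d[100:220,400:540].mean(),d[100:220,400:540].max())
prev=cv2.imread("pics/w12.png")[:,:,::-1].astype(int);d=np.abs(ims[-1]-prev);print("vs earlier",d[0:220,260:375].mean())
s=imaging.read_camera("side")["color"][:,:,::-1];s0=cv2.imread("pics/side0.png").astype(int)
for n,(r0,r1,c0,c1) in dict(knob=(325,378,368,408),cry=(185,200,325,338)).items(): print(n,np.abs(s.astype(int)-s0)[r0:r1,c0:c1].mean())
cv2.imwrite("pics/a13.png",np.hstack([cv2.resize(s[75:175,265:325],(360,600),interpolation=2),cv2.resize(ims[-1][0:230,240:400].astype(np.uint8)[:,:,::-1],(417,600))]))
print(sensors.get_obs()['time_s'])
E
```

```text
stick 1.7908036890645587 58 bg 1.1790674603174602 8
stick 1.8808827404479578 57 bg 1.1821230158730158 8
stick 1.8459420289855073 59 bg 1.1684325396825397 10
stick 1.7106587615283269 59 bg 1.1792261904761905 10
stick 1.675046113306983 34 bg 1.17875 8
vs earlier 1.9466930171277996
knob 12.122798742138365
cry 45.758974358974356
25.075
```

View pics/a13.png

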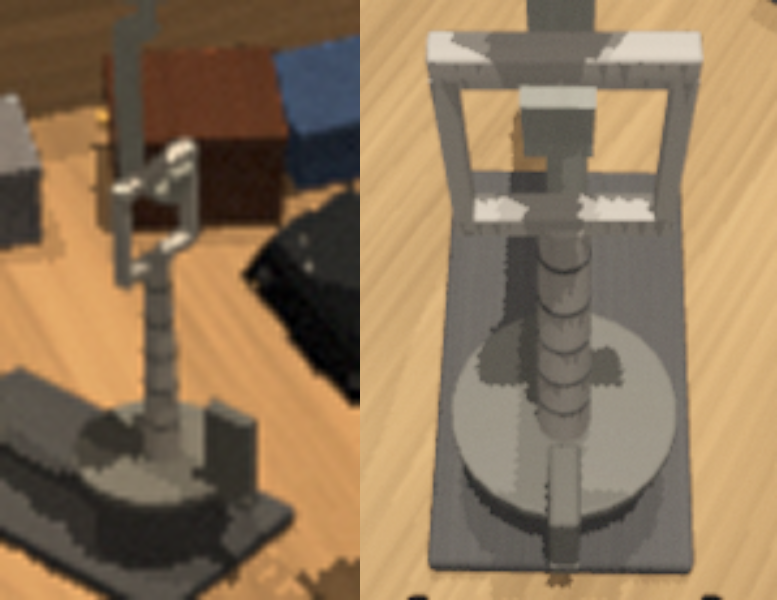

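```bash
python3 - <<'E'
from h import *
from cell import imaging,sensors
g=lambda a:cv2.cvtColor(a.astype(np.uint8),cv2.COLOR_BGR2GRAY).astype(np.float32)
s0=cv2.imread("pics/side0.png");s1=cv2.imread("pics/s12.png")
t0=cv2.imread("pics/top0.png");t1=cv2.imread("pics/t12.png")
print("knob",cv2.phaseCorrelate(g(s0[320:385,360:415]),g(s1[320:385,360:415])),cv2.phaseCorrelate(g(t0[170:210,430:475]),g(t1[170:210,430:475])))
cv2.imwrite("pics/k.png",np.hstack([cv2.resize(x[180:230,305:360] if i<2 else x[320:380,360:415],(190,190)) for i,x in enumerate([s0,s1,s0,s1])]))
w0=None
for i in range(14):
    w=cv2.cvtColor(imaging.read_camera("wrist")["color"],cv2.COLOR_RGB2GRAY).astype(np.float32)
    f=w[115:215,265:375]; 
    if w0 is None: w0=f
    print(np.round(cv2.phaseCorrelate(w0,f)[0],3),end=' ')
print(sensors.get_obs()['time_s'])
E
```

```text
knob ((0.02540502008398704, 0.015197056417356691), 1.00114257854444) ((0.4698584253448246, -0.0373173926803787), 0.997751995060179)
[0. 0.] [0.051 0.101] [0.078 0.222] [0.105 0.339] [0.06  0.302] [0.02  0.118] [0.068 0.026] [0.072 0.005] [ 0.029 -0.049] [0.015 0.113] [0.051 0.215] [0.086 0.329] [0.093 0.262] [0.08  0.135] 25.775
```

View pics/k.png

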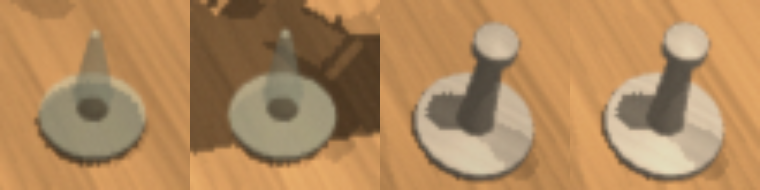

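A small residual sway of about 0.2 px shows, so I let it settle a few more seconds. The crystal and the knobbed stick are unmoved.

carry_out --plan '[{"fingers": 0,"dx": 0,"dy": 0,"dz": 0,"rx": 0,"ry": 0,"rz": 0},{"fingers": 0,"dx": 0,"dy": 0,"dz": 0,"rx": 0,"ry": 0,"rz": 0},{"fingers": 0,"dx": 0,"dy": 0,"dz": 0,"rx": 0,"ry": 0,"rz": 0},{"fingers": 0,"dx": 0,"dy": 0,"dz": 0,"rx": 0,"ry": 0,"rz": 0},{"fingers": 0,"dx": 0,"dy": 0,"dz": 0,"rx": 0,"ry": 0,"rz": 0},{"fingers": 0,"dx": 0,"dy": 0,"dz": 0,"rx": 0,"ry": 0,"rz": 0},{"fingers": 0,"dx": 0,"dy": 0,"dz": 0,"rx": 0,"ry": 0,"rz": 0},{"fingers": 0,"dx": 0,"dy": 0,"dz": 0,"rx": 0,"ry": 0,"rz": 0},{"fingers": 0,"dx": 0,"dy": 0,"dz": 0,"rx": 0,"ry": 0,"rz": 0},{"fingers": 0,"dx": 0,"dy": 0,"dz": 0,"rx": 0,"ry": 0,"rz": 0},{"fingers": 0,"dx": 0,"dy": 0,"dz": 0,"rx": 0,"ry": 0,"rz": 0},{"fingers": 0,"dx": 0,"dy": 0,"dz": 0,"rx": 0,"ry": 0,"rz": 0}]'

```text
time_s: 27.28
tool_pos: [0.6156, 0.1356, 0.1825]
tool_rot: [179.9, -34.9, 119.3]
force: [-0.1, 0.2, -0.6]
grip_width: 0.0437
```

carry_out --plan '[{"fingers": 0,"dx": 0,"dy": 0,"dz": 0,"rx": 0,"ry": 0,"rz": 0},{"fingers": 0,"dx": 0,"dy": 0,"dz": 0,"rx": 0,"ry": 0,"rz": 0},{"fingers": 0,"dx": 0,"dy": 0,"dz": 0,"rx": 0,"ry": 0,"rz": 0},{"fingers": 0,"dx": 0,"dy": 0,"dz": 0,"rx": 0,"ry": 0,"rz": 0},{"fingers": 0,"dx": 0,"dy": 0,"dz": 0,"rx": 0,"ry": 0,"rz": 0},{"fingers": 0,"dx": 0,"dy": 0,"dz": 0,"rx": 0,"ry": 0,"rz": 0},{"fingers": 0,"dx": 0,"dy": 0,"dz": 0,"rx": 0,"ry": 0,"rz": 0},{"fingers": 0,"dx": 0,"dy": 0,"dz": 0,"rx": 0,"ry": 0,"rz": 0},{"fingers": 0,"dx": 0,"dy": 0,"dz": 0,"rx": 0,"ry": 0,"rz": 0},{"fingers": 0,"dx": 0,"dy": 0,"dz": 0,"rx": 0,"ry": 0,"rz": 0},{"fingers": 0,"dx": 0,"dy": 0,"dz": 0,"rx": 0,"ry": 0,"rz": 0},{"fingers": 0,"dx": 0,"dy": 0,"dz": 0,"rx": 0,"ry": 0,"rz": 0}]'

```text
time_s: 28.78
tool_pos: [0.6156, 0.1356, 0.1826]
tool_rot: [179.9, -34.9, 119.3]
force: [1.2, -0.9, 0.0]
grip_width: 0.0437
```

```bash
python3 - <<'E'
from h import *
from cell import imaging,sensors
w0=None
for i in range(12):
    w=cv2.cvtColor(imaging.read_camera("wrist")["color"],cv2.COLOR_RGB2GRAY).astype(np.float32)
    f=w[115:215,265:375]; 
    if w0 is None: w0=f
    print(np.round(cv2.phaseCorrelate(w0,f)[0],3),end=' ')
print(sensors.get_obs()['time_s'])
E
```

```text
[0. 0.] [-0.043  0.039] [-0.022  0.053] [-0.043 -0.053] [-0.045 -0.155] [-0.07  -0.132] [-0.049 -0.098] [-0.053 -0.07 ] [0.015 0.038] [-0.034  0.057] [-0.027  0.008] [-0.072 -0.095] 29.375
```

carry_out --plan '[{"fingers": 0,"dx": 0,"dy": 0,"dz": 0,"rx": 0,"ry": 0,"rz": 0},{"fingers": 0,"dx": 0,"dy": 0,"dz": 0,"rx": 0,"ry": 0,"rz": 0},{"fingers": 0,"dx": 0,"dy": 0,"dz": 0,"rx": 0,"ry": 0,"rz": 0},{"fingers": 0,"dx": 0,"dy": 0,"dz": 0,"rx": 0,"ry": 0,"rz": 0},{"fingers": 0,"dx": 0,"dy": 0,"dz": 0,"rx": 0,"ry": 0,"rz": 0},{"fingers": 0,"dx": 0,"dy": 0,"dz": 0,"rx": 0,"ry": 0,"rz": 0},{"fingers": 0,"dx": 0,"dy": 0,"dz": 0,"rx": 0,"ry": 0,"rz": 0},{"fingers": 0,"dx": 0,"dy": 0,"dz": 0,"rx": 0,"ry": 0,"rz": 0},{"fingers": 0,"dx": 0,"dy": 0,"dz": 0,"rx": 0,"ry": 0,"rz": 0},{"fingers": 0,"dx": 0,"dy": 0,"dz": 0,"rx": 0,"ry": 0,"rz": 0},{"fingers": 0,"dx": 0,"dy": 0,"dz": 0,"rx": 0,"ry": 0,"rz": 0},{"fingers": 0,"dx": 0,"dy": 0,"dz": 0,"rx": 0,"ry": 0,"rz": 0}]'

```text
time_s: 30.88
tool_pos: [0.6156, 0.1356, 0.1825]
tool_rot: [179.9, -34.9, 119.3]
force: [0.6, -0.8, -0.1]
grip_width: 0.0437
```

carry_out --plan '[{"fingers": 0,"dx": 0,"dy": 0,"dz": 0,"rx": 0,"ry": 0,"rz": 0},{"fingers": 0,"dx": 0,"dy": 0,"dz": 0,"rx": 0,"ry": 0,"rz": 0},{"fingers": 0,"dx": 0,"dy": 0,"dz": 0,"rx": 0,"ry": 0,"rz": 0},{"fingers": 0,"dx": 0,"dy": 0,"dz": 0,"rx": 0,"ry": 0,"rz": 0},{"fingers": 0,"dx": 0,"dy": 0,"dz": 0,"rx": 0,"ry": 0,"rz": 0},{"fingers": 0,"dx": 0,"dy": 0,"dz": 0,"rx": 0,"ry": 0,"rz": 0},{"fingers": 0,"dx": 0,"dy": 0,"dz": 0,"rx": 0,"ry": 0,"rz": 0},{"fingers": 0,"dx": 0,"dy": 0,"dz": 0,"rx": 0,"ry": 0,"rz": 0},{"fingers": 0,"dx": 0,"dy": 0,"dz": 0,"rx": 0,"ry": 0,"rz": 0},{"fingers": 0,"dx": 0,"dy": 0,"dz": 0,"rx": 0,"ry": 0,"rz": 0},{"fingers": 0,"dx": 0,"dy": 0,"dz": 0,"rx": 0,"ry": 0,"rz": 0},{"fingers": 0,"dx": 0,"dy": 0,"dz": 0,"rx": 0,"ry": 0,"rz": 0}]'

```text
time_s: 32.38
tool_pos: [0.6156, 0.1356, 0.1825]
tool_rot: [179.9, -34.9, 119.3]
force: [-0.9, 0.4, 0.2]
grip_width: 0.0436
```

carry_out --plan '[{"fingers": 0,"dx": 0,"dy": 0,"dz": 0,"rx": 0,"ry": 0,"rz": 0},{"fingers": 0,"dx": 0,"dy": 0,"dz": 0,"rx": 0,"ry": 0,"rz": 0},{"fingers": 0,"dx": 0,"dy": 0,"dz": 0,"rx": 0,"ry": 0,"rz": 0},{"fingers": 0,"dx": 0,"dy": 0,"dz": 0,"rx": 0,"ry": 0,"rz": 0},{"fingers": 0,"dx": 0,"dy": 0,"dz": 0,"rx": 0,"ry": 0,"rz": 0},{"fingers": 0,"dx": 0,"dy": 0,"dz": 0,"rx": 0,"ry": 0,"rz": 0},{"fingers": 0,"dx": 0,"dy": 0,"dz": 0,"rx": 0,"ry": 0,"rz": 0},{"fingers": 0,"dx": 0,"dy": 0,"dz": 0,"rx": 0,"ry": 0,"rz": 0},{"fingers": 0,"dx": 0,"dy": 0,"dz": 0,"rx": 0,"ry": 0,"rz": 0},{"fingers": 0,"dx": 0,"dy": 0,"dz": 0,"rx": 0,"ry": 0,"rz": 0},{"fingers": 0,"dx": 0,"dy": 0,"dz": 0,"rx": 0,"ry": 0,"rz": 0},{"fingers": 0,"dx": 0,"dy": 0,"dz": 0,"rx": 0,"ry": 0,"rz": 0}]'

```text
time_s: 33.88
tool_pos: [0.6156, 0.1356, 0.1826]
tool_rot: [179.9, -34.9, 119.3]
force: [0.5, -0.6, -0.2]
grip_width: 0.0435
```

```bash
python3 - <<'E'
from h import *
from cell import imaging,sensors,ticket
w0=None
for i in range(10):
    w=cv2.cvtColor(imaging.read_camera("wrist")["color"],cv2.COLOR_RGB2GRAY).astype(np.float32)
    f=w[115:215,265:375]; 
    if w0 is None: w0=f
    print(np.round(cv2.phaseCorrelate(w0,f)[0],3),end=' ')
print(sensors.get_obs()['time_s'])
print(ticket.sign_off())
E
```

```text
[0. 0.] [0.047 0.008] [0.032 0.076] [0.044 0.077] [0.022 0.052] [-0.008  0.057] [ 0.018 -0.009] [ 0.006 -0.011] [-0.001 -0.01 ] [0.043 0.042] 34.375
the job is handed in; nothing more can be done
None
```

The grey ring stick is hanging by its eye on the scale's hook, released and still. I handed the job in at about 34.4 s of the 48 s allowed.

I gripped it by the tab with the gripper leaning about 35°, carried it over the crystal and passed the eye over the hook's lip. I then lowered it until the wrist force was about zero, with the hook about 17 mm down by the arm's pose (bottom stop 42 mm). After that I opened the fingers and backed off along the tool.

**Last checks:**
- **Hang:** the side and wrist pictures showed the crossbar between lip and shank, and the stick clear of the gripper.
- **Stillness:** after I backed off it swayed by about ±0.2 px in the wrist view. I waited until that fell below 0.1 px, close to the measuring noise.
- **Bystanders:** the knobbed stick and the crystal stood where they were. A plain pixel comparison of both differed, and I put that down to the arm's shadow. The knobbed stick also showed a 0.5 px shift in the top view but none in the side view, and I judged the crystal by eye only.
- **Camera agreement:** the side and top cameras differed by a few mm on where the hook is. I corrected for this using the eye's known position.

The first move call was refused because each row needed all its keys; nothing moved.

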